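# Put the spare optics away under their dust covers

### The job

The spare optics have to be put away dust-free: stand the eyepiece upright in the recess of the larger round base and the objective lens upright in the recess of the smaller one, then put each one's own dust cover over it (the wide cover on the larger base, the narrow one on the smaller) so that it sits fully down on the base inside the rim. Set the loose filter cube fully down into the empty pocket of the cube box and leave the cube that is already there in its pocket. Do not knock over the lens or the eyepiece.

Things in the scene. Friction and masses are not known exactly. Their poses are not given: they have to be found in the camera images.
- objective: spare objective lens, white egg-shaped barrel with dark graduations and a thin band, standing on its mount with the front lens up; 45 mm high, foot 19 mm across, widening to a straight barrel 29 mm across from 10 to 30 mm height (grip it there), then tapering to 10 mm at the top; about 0.12 kg. Origin: centre of its underside, z up.
- eyepiece: spare microscope eyepiece, black, standing on its rubber cup at the front of the bench; 52 mm high, 37 mm across at the foot, 41 mm across from 13 to 26 mm height (grip it there), tapering to 29 mm at the top; about 0.11 kg. Origin: centre of its underside, z up.
- filter_cube: loose fluorescence filter cube, black box 40 x 38 x 37 mm (x, y, z) with round windows, standing alone on the bench; grip it by a pair of parallel upright faces; about 0.09 kg. Origin: centre of its underside to within 1 mm, z up, x and y square to the faces.
- narrow_cover: narrow dust cover of grey plastic, standing with its open end down: a round cap 47 mm outside, 42 mm inside, 44 mm deep inside, roof at 47 mm height, on the roof a grip knob 24 mm in diameter and 18 mm high (65 mm overall); about 0.06 kg. Origin: centre of its lower rim, z up.
- wide_cover: wide dust cover of grey plastic, standing with its open end down: a round cap 60 mm outside, 55 mm inside, 51 mm deep inside, roof at 54 mm height, on the roof a grip knob 24 mm in diameter and 18 mm high (72 mm overall); about 0.09 kg. Origin: centre of its lower rim, z up.
- small_base: smaller turned bright metal base, 72 mm across and 15 mm high, fixed to the bench. In its middle a round recess 31 mm across for the objective, floor 3 mm above the bench; round it at 8 mm height a flat step 52 mm across for the cover, bounded by a rim that flares at 45 degrees to 66 mm across at 15 mm height. Origin: centre of its underside, z up.
- large_base: larger turned bright metal base, 85 mm across and 15 mm high, fixed to the bench. In its middle a round recess 44 mm across for the eyepiece, floor 3 mm above the bench; round it at 8 mm height a flat step 65 mm across for the cover, bounded by a rim that flares at 45 degrees to 79 mm across at 15 mm height. Origin: centre of its underside, z up.
- cube_box: filter cube box: low bright metal block 62 x 116 x 18 mm (x, y, z), fixed at any yaw, with two square pockets 46 x 46 mm, mouths chamfered 3 mm, along its y axis 54 mm between centres, floors at 5 mm height. The +y pocket holds the stored cube, the -y one is empty. The cubes stand about 15 mm apart, so fingers must close along the box's x axis. Origin: centre of underside, z up.
- free_pocket (a point): centre of the floor of the empty pocket, 5 mm above the bench; axes as the box's.
- stored_cube: second filter cube, the same size and shape, which already stands in the other pocket of the cube box. Origin: centre of its underside, z up.
Mind the look-alikes: they are no part of the job. Leave any red or turquoise look-alike of the objective alone.

How it is judged:
At the end, for the whole second after the job is handed in: Each optic is down in its base's recess (8 mm off axis, underside below 6 mm), its own cover on the step over it (8 mm off axis, rim below 11.5 mm); filter cube down in the free pocket (9 mm of centre, 4 mm of floor), stored cube in its own; all upright to 0.1 rad and at rest (horizontal distance between each of objective, narrow_cover and small_base below 0.008 m and z of objective in the frame of small_base between -0.003 and 0.006 m and angle between each of objective, eyepiece, narrow_cover, wide_cover, filter_cube, stored_cube's own z axis and vertical below 0.1 rad and horizontal distance between each of eyepiece, wide_cover and large_base below 0.008 m and z of eyepiece in the frame of large_base between -0.003 and 0.006 m and z of narrow_cover in the frame of small_base between -0.003 and 0.0115 m and z of wide_cover in the frame of large_base between -0.003 and 0.0115 m and horizontal distance between filter_cube and free_pocket below 0.009 m and z of filter_cube in the frame of free_pocket between -0.003 and 0.004 m and horizontal distance between stored_cube and cube_box below 0.036 m and z of stored_cube in the frame of cube_box between -0.003 and 0.009 m and y of stored_cube in the frame of cube_box above 0.018 m and linear speed of each of objective, eyepiece, filter_cube, narrow_cover, wide_cover, stored_cube below 0.02 m/s and angular speed of each of objective, eyepiece, filter_cube, narrow_cover, wide_cover, stored_cube below 0.3 rad/s); the robot touches nothing.
It fails at once if the objective lens or the eyepiece is knocked over (angle between any of objective, eyepiece's own z axis and vertical above 0.8 rad).
It fails at once if the stored cube is taken or knocked out of its pocket (z of stored_cube in the frame of cube_box above 0.022 m).
It also fails if it takes over 136 s, if anything falls off the work surface, if the arm or the gripper's body presses on something with over 40 N, if the wrist force passes 120 N, or if a joint passes its speed limit or range.

### The arm

A 6-joint arm with a two-finger parallel gripper is mounted at the origin on a cart in front of the work surface, level with it; the furniture and walls round the work are solid. World frame = base frame: x ahead of the robot, y to its left, z up, the work surface at z = 0. Lengths are in m, angles in rad, forces in N, time in s.
With the tool pointing down it reaches from about 0.25 to 0.85 m from the base axis. Payload 12.5 kg.
Tool frame: the origin (TCP) lies midway between the tips of the shut fingers; the grasp point (between the pads) lies 19 mm behind it; z points along the fingers, x is the direction in which the jaws open and shut, and the axes are right-handed (so a half turn about z gives the same grasp; the last joint's range is limited). The gripper opens to 93 mm and grips with 3 to 60 N. Pads are 15 mm wide; open, the fingers measure 128 mm over their backs; the gripper's body (75 mm by 188 mm) begins 65 mm behind the grasp point.
Start: joints at [1.162, 0.351, 1.652, -0, 1.139, -0.085], TCP at [0.175, 0.521, 0.192] pointing down, gripper open.
Joint ranges: [-2.75, 2.75], [-0.79, 2.1], [0.01, 2.65], [-1.57, 4.71], [0.07, 3.14], [-2.87, 2.87]. Speed limits (rad/s): [2.22, 2.22, 2.79, 3.14, 3.14, 3.14].

### API

Orientations are given as a rotation vector (axis times angle).
In Python, from rig import get_state, snapshot, sign_off gives the robot as it stands.
- The arm moves only by the tool jog_arm, never from a script. Its argument "motion" is a list of rows, each an object of numbers: "fingers": the finger opening in mm, from 0 to 93; "x", "y", "z": the shift along the world's x, y, z in mm; "twist": the turn about the world's z in units of 5 degrees (1.0 is 5 degrees). A call has 1 to 8 rows; each row shifts and turns the commanded pose from where the row before left it; what a row does not reach is not made up. A row lasts 1/8 s, in which the tool goes at most 62.5 mm and 10.7 degrees, less where a joint would pass 70% of its speed; a pose out of reach is approached as far as the arm can. A call with a gripper value outside its range is refused whole. The fingers move at their own pace and stop on an object; "force" is the grip in N (left out, the last holds). Time passes only in rows, so rows that do not move let the fingers close. It gives the time, the measured TCP pose, the force and the opening at its end, in the units of the state.
- get_state(): the state, without advancing time (a new reading comes with each control period).
- snapshot(name): name is "scene" or "top"; returns a dict with "color" (384x512x3 uint8, red, green, blue), "z_map" (384x512 float32, m along the optical axis (not along the pixel's ray), 0 where there is no reading), "fx", "fy", "cx", "cy" (pixels), "rvec" (rotation vector, rad) and "tvec" (3), from world to camera coordinates, as OpenCV has them. Camera axes: x right, y down, z forward; pixel columns grow to the right and rows downward; lengths in m; the calibration is good to about 2 mm. A picture is of the moment at which its call begins.
- sign_off(): hands the job in, once; it reports no verdict.
The state is a dict: "t": time; "joint_positions": joint angles; "joint_vel": joint speeds; "effort": joint torques, N m; "tcp_pos": TCP position; "eef_rot": TCP orientation; "force": force on the tool from outside, world axes, zero at the start; "torque": the same for the moment, N m; "gripper_width": opening from 0.0 (shut) to 1.0 (fully open).
Only numpy, scipy, OpenCV 4.12 (cv2) and the standard library are available. Lean on these libraries where they do the work, as an engineer would, in place of code of your own. Each camera call takes 0.05 s, during which the arm holds its last target.

## Working session

There is one attempt and no reset: what is moved stays moved. The work goes in short steps, Python scripts to look and compute and a tool call to move; the robot and the scene stay as the last step left them, time stands still between calls to the robot, and variables do not carry over. Pictures are saved under pics/ and viewed, and the job is handed in when it is done.

Besides the shell and the picture viewer there is one more tool, called after "Call:" by a JSON object that holds its "api" and its "payload", one argument or row to a line. jog_arm: Moves the arm, as the interface text tells. Its arguments: {"type":"object","properties":{"motion":{"type":"array","items":{"type":"object","properties":{"fingers":{"type":"number"},"x":{"type":"number"},"y":{"type":"number"},"z":{"type":"number"},"twist":{"type":"number"}}}},"force":{"type":"number"}},"required":["motion"]}

```bash
ls; mkdir -p pics
python3 - <<'E'
from rig import *
import cv2,numpy as np
print(get_state())
for n in("scene","top"):
    s=snapshot(n); cv2.imwrite(f"pics/{n}0.png",s["color"][:,:,::-1]); print(n,s["fx"],s["cx"],s["cy"],s["rvec"],s["tvec"])
    np.savez(f"{n}0.npz",**s)
E
```

```text
pics
{'t': 0.0, 'joint_positions': array([ 1.16241424e+00,  3.51240546e-01,  1.65239869e+00,  2.55910977e-05,
        1.13911836e+00, -8.46094761e-02]), 'joint_vel': array([-6.01968935e-04,  6.02967839e-04,  6.65871560e-04, -2.02533900e-04,
        6.95329755e-04, -1.37477575e-05]), 'effort': array([-5.11094513e-04, -4.97315526e+01, -2.85250318e+01,  6.99381670e-02,
        2.57521000e-02, -1.19666647e-04]), 'tcp_pos': array([0.17480695, 0.5210921 , 0.19110875]), 'eef_rot': array([ 2.54998872e+00,  1.83399256e+00, -1.58897102e-03]), 'force': array([-0.38596813,  0.4135985 , -0.0592331 ]), 'torque': array([0.00943523, 0.04271936, 0.01749198]), 'gripper_width': 0.9990080004540387}
scene 406.950831513846 252.6706832524706 190.46149151062022 [ 1.13690202 -2.16145455  1.18883086] [0.31559475 0.28519402 0.67563094]
top 488.9790948097705 257.05846492037773 187.24744354032376 [ 2.05595814 -2.1619919   0.2433086 ] [0.00977002 0.54144802 1.3117552 ]
```

View pics/scene0.png

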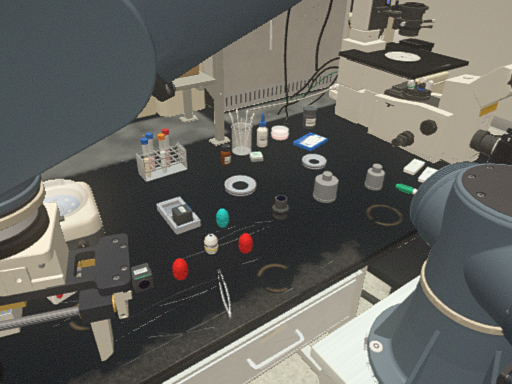

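View pics/top0.png

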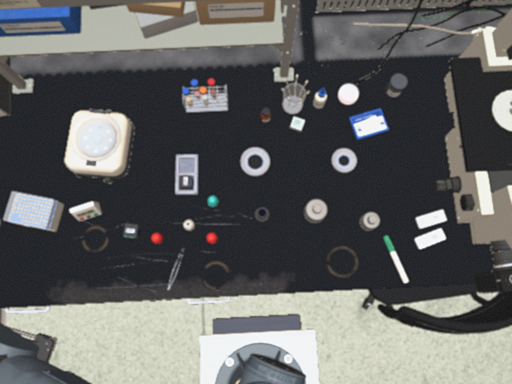

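```bash
cat > h.py <<'E'
import numpy as np,cv2
def world(s):
    R=cv2.Rodrigues(np.array(s["rvec"],float))[0]; t=np.array(s["tvec"],float)
    z=np.array(s["z_map"],float); v,u=np.mgrid[:z.shape[0],:z.shape[1]]
    c=np.stack([(u-s["cx"])/s["fx"]*z,(v-s["cy"])/s["fy"]*z,z],-1)
    w=(c-t)@R
    w[z==0]=np.nan
    return w
def proj(s,p):
    return cv2.projectPoints(np.array([p],float),np.array(s["rvec"],float),np.array(s["tvec"],float),np.array([[s["fx"],0,s["cx"]],[0,s["fy"],s["cy"]],[0,0,1.]]),None)[0].ravel()
def crop(s,u,v,r,k,fn):
    im=s["color"][v-r:v+r,u-r:u+r,::-1]; cv2.imwrite(fn,cv2.resize(im,None,fx=k,fy=k,interpolation=cv2.INTER_CUBIC))
E
python3 - <<'E'
from h import *
np.set_printoptions(precision=4,suppress=True)
S={n:dict(np.load(n+"0.npz")) for n in("scene","top")}
s=S["top"];w=world(s)
R=cv2.Rodrigues(s["rvec"])[0];print("cam",-R.T@s["tvec"])
b=w[250:270,150:300].reshape(-1,3);print("bench z",np.nanmedian(b,0))
for n,(u,v),r in [("obj",(189,225),9),("eye",(262,213),10),("cube",(130,230),11),("wide",(315,210),15),("narrow",(370,221),13),("L",(255,161),18),("S",(344,160),16),("box",(187,174),28)]:
    p=w[v-r:v+r,u-r:u+r].reshape(-1,3);p=p[p[:,2]>.006]
    print(n,len(p),"c",(np.percentile(p,2,0)+np.percentile(p,98,0))/2,"ext",np.percentile(p,98,0)-np.percentile(p,2,0),"zmax",p[:,2].max())
    q=p[p[:,2]>p[:,2].max()-.004]; print("   top",len(q),q.mean(0),np.ptp(q,0))
rows=[]
im=s["color"][130:250,100:400,::-1]
cv2.imwrite("pics/topz.png",cv2.resize(im[:, :150],None,fx=5,fy=5,interpolation=cv2.INTER_CUBIC))
im=S["scene"]["color"][130:290,120:320,::-1];cv2.imwrite("pics/scz.png",cv2.resize(im,None,fx=4*.93,fy=4*.93,interpolation=cv2.INTER_CUBIC))
E
```

```text
cam [0.2427 0.0036 1.3982]
bench z [ 0.3496  0.085  -0.0017]
obj 99 c [0.4496 0.1792 0.0301] ext [0.0266 0.027  0.0338] zmax 0.049374572778820444
   top 8 [0.4496 0.1786 0.047 ] [0.0105 0.0141 0.0037]
eye 169 c [ 0.4671 -0.0284  0.0374] ext [0.0336 0.0385 0.0406] zmax 0.059466494464751156
   top 8 [ 0.4652 -0.0311  0.0577] [0.0224 0.0105 0.0036]
cube 225 c [0.4395 0.3408 0.0256] ext [0.0393 0.0374 0.0315] zmax 0.043342416560896276
   top 21 [0.4404 0.3418 0.0408] [0.0342 0.0332 0.0039]
wide 413 c [ 0.4698 -0.1793  0.043 ] ext [0.0556 0.0556 0.0626] zmax 0.07618117267519425
   top 29 [ 0.4708 -0.1794  0.0738] [0.0198 0.0224 0.004 ]
narrow 273 c [ 0.4334 -0.3308  0.0376] ext [0.043  0.0433 0.0598] zmax 0.07097038124211558
   top 10 [ 0.4315 -0.3348  0.0683] [0.0139 0.0142 0.004 ]
L 503 c [ 0.6296 -0.0172  0.0118] ext [0.0776 0.0787 0.0112] zmax 0.02234212121820899
   top 5 [ 0.6414 -0.0149  0.0194] [0.0512 0.0688 0.0039]
S 359 c [ 0.6206 -0.2781  0.0119] ext [0.0665 0.0671 0.0112] zmax 0.023083660827252533
   top 1 [ 0.6289 -0.2444  0.0231] [0. 0. 0.]
box 746 c [0.5872 0.1634 0.0259] ext [0.1399 0.1045 0.039 ] zmax 0.0502070368904808
   top 11 [0.5331 0.1388 0.0477] [0.0654 0.0868 0.004 ]
```

Run:
```python
from h import *
np.set_printoptions(precision=1,suppress=True,linewidth=250)
s=dict(np.load("top0.npz"));w=world(s)
print((w[150:198,172:202:2,2]*1000).round())
print((w[222:240,118:142,2]*1000).round())
```

```text
[[ -3.  -2.   4.  -7.   2.  -3.  -4.  -4.  -4.  -3.  -5.   2.  -1.  -5.  -8.]
 [ -2.   2.  -0.  -4.  -1.  -3.   3.   3.  -2.  -7.   3.   1.  -1.   3.   1.]
 [ -2.  -6.  -1.  -0.  -4.  -5.  -4.  -0.  -5.  -6.  -6.  -1.  -4.  -4.  -4.]
 [ -7.  -0.  -3.  -1.  -2.   3.  -0.  -7.   2.  -2.  -2.  -2.  -8.  -5.  -2.]
 [ -6.   2.  -6.   1.  -0.  -4.  -0.   0.  -2.  -6.  -4.  -4.  -4.  -2.  -6.]
 [ -1.   2.  -0.  18.  15.  17.  22.  13.  19.  14.  16.  17.  15.  -1.  -0.]
 [  1.  -3.   1.  18.  17.  25.  20.  20.  21.  15.  17.  14.  18.   0.  -2.]
 [ -4.  -3.  -3.  20.  15.  16.  17.  16.  15.  12.  17.  14.  15.  -1.  -6.]
 [ -9.   1.  -5.  13.   8.  12.  11.   7.   6.  10.   8.   2.  14.  -0.   3.]
 [ -7.   3.  -1.  17.   5.   3.   4.  11.   4.   4.   7.  12.  17.   0.  -6.]
 [ -4.  -6.  -1.  20.  12.   1.   8.   7.   8.   9.  11.   7.  19.   2.   0.]
 [ -3.  -3.  -1.  17.   4.   5.   2.   2.   8.   8.   3.   3.  21.  -3.  -2.]
 [ -2.   1.   2.  17.  11.   9.   5.   4.   7.   6.   4.   8.  18.   7.  -3.]
 [ -1.  -1.   5.   9.  -1.   6.   5.   4.   5.   8.  -2.   2.  16.   1.  -3.]
 [ -9.  
[... 3727 characters left out ...]
. -5.]
 [-4. -0.  3. -3. -2. -4. 38. 39. 36. 38. 37. 34. 34. 34. 37. 33. 38. 42. 37. 31. 23. 13.  2. -1.]
 [ 2. -4. -1.  1.  0.  2. 33. 36. 37. 40. 36. 40. 33. 37. 30. 35. 29. 37. 39. 32. 23.  9. -1. -4.]
 [ 3. -6. -2. -5. -2. -5. 38. 38. 36. 34. 36. 38. 37. 36. 34. 33. 41. 40. 39. 30. 19.  6.  1.  0.]
 [-5.  4.  1. -5. -3.  1. 38. 38. 38. 41. 38. 38. 36. 38. 33. 32. 36. 37. 34. 23. 21. -4.  1.  0.]
 [ 1. -5. -3. -0.  1. -3.  0. 26. 31. 33. 34. 34. 39. 41. 38. 35. 35. 33. 34. 26. 11. -1. -7. -0.]
 [-2. -1. -4. -5. -3. -3.  4. -1. -2. 17. 28. 25. 28. 30. 30. 29. 22. 25. 31. 21. 13.  1. -4. -5.]
 [ 2. -6. -3.  0. -1.  3. -6.  0.  2.  4.  2. -6. -1. -7. -8. -2.  9. 10.  1.  7.  4. -5. -3.  1.]]
```

```bash
cat > fit.py <<'E'
from h import *
from scipy.optimize import least_squares
P={"objective":[(0,0),(9.5,0),(14.5,10),(14.5,30),(5,45),(0,45)],
"eyepiece":[(0,0),(18.5,0),(20.5,13),(20.5,26),(14.5,52),(0,52)],
"narrow_cover":[(23.5,0),(23.5,47),(12,47),(12,65),(0,65)],
"wide_cover":[(30,0),(30,54),(12,54),(12,72),(0,72)],
"small_base":[(36,0),(36,15),(33,15),(26,8),(15.5,8),(15.5,3),(0,3)],
"large_base":[(42.5,0),(42.5,15),(39.5,15),(32.5,8),(22,8),(22,3),(0,3)]}
def pdist(r,z,pl):
    d=np.full(r.shape,9.)
    for (a,b),(c,e) in zip(pl[:-1],pl[1:]):
        a,b,c,e=np.array([a,b,c,e])/1000
        L=(c-a)**2+(e-b)**2; t=np.clip(((r-a)*(c-a)+(z-b)*(e-b))/L,0,1)
        d=np.minimum(d,np.hypot(r-a-t*(c-a),z-b-t*(e-b)))
    return d
def boxd(p,hx,hy,h):
    q=np.stack([abs(p[:,0])-hx,abs(p[:,1])-hy,abs(p[:,2]-h/2)-h/2],-1)
    return np.abs(np.linalg.norm(np.maximum(q,0),axis=1)+np.minimum(q.max(1),0))
def rot(p,x,y,a):
    d=p[:,:2]-[x,y]; c,s=np.cos(a),np.sin(a)
    return np.stack([c*d[:,0]+s*d[:,1],-s*d[:,0]+c*d[:,1],p[:,2]],-1)
def pts(s,x0,y0,R,zlo,zhi):
    w=world(s); p=w.reshape(-1,3); p=p[~np.isnan(p[:,0])]
    d=np.hypot(p[:,0]-x0,p[:,1]-y0)
    b=np.median(p[(d<R*2)&(abs(p[:,2])<.008)][:,2])
    p=p-[0,0,b]
    return p[(d<R)&(p[:,2]>zlo)&(p[:,2]<zhi)],b
def fit(s,name,x0,y0,yaw=0,R=None,dz=0,zlo=.007,zhi=.12):
    if name in P:
        R=R or P[name][1][0]/1000+.016
        p,b=pts(s,x0,y0,R,zlo if "base" not in name else .0015,zhi)
        if "base" in name: pl=P[name]+[]; 
        else: pl=P[name]
        f=lambda q:pdist(np.hypot(p[:,0]-q[0],p[:,1]-q[1]),p[:,2]-dz,pl)
        r=least_squares(f,[x0,y0],loss="soft_l1",f_scale=.003,diff_step=1e-4)
    else:
        p,b=pts(s,x0,y0,R or .035,zlo,zhi)
        if name=="cube":
            f=lambda q:boxd(rot(p-[0,0,dz],*q),.02,.019,.037)
        r=least_squares(f,[x0,y0,yaw],loss="soft_l1",f_scale=.003,diff_step=1e-3)
    return r.x,np.median(f(r.x)),len(p),b
E
python3 - <<'E'
from fit import *
np.set_printoptions(precision=4,suppress=True)
for n in("top","scene"):
    s=dict(np.load(n+"0.npz")); print(n)
    for o,x,y in [("objective",.4496,.179),("eyepiece",.467,-.0285),("narrow_cover",.4334,-.331),("wide_cover",.47,-.1795),("small_base",.6206,-.278),("large_base",.6296,-.017),("cube",.4395,.341)]:
        for it in range(2):
            r,e,m,b=fit(s,o,x,y); x,y=r[:2]
        print(o,r,"err",round(e,4),m,"b",round(b,4), "yaw_deg",np.degrees(r[2]) if len(r)>2 else "")
    # box by solid part top face: fit via rectangle of mask
    w=world(s); m=(w[...,2]>.008)&(abs(w[...,0]-.588)<.075)&(abs(w[...,1]-.165)<.055)
    if n=="top":
        m=m.astype(np.uint8); m[:, :172]=0; m[:,204:]=0
        q=w[m>0]; q=q[(q[:,2]<.027)]
        f=lambda t:boxd(rot(q,*t),.031,.058,.018)*0+1
        r=cv2.minAreaRect((q[:,:2]*1000).astype(np.float32)); print("box",r)
    R,b=pts(s,.53,.17,.04,.03,.06); print("stored", fit(s,"cube",.553,.164,0,dz=.005,zlo=.026)[0])
E
```

```text
top
objective [0.4492 0.1795] err 0.0017 98 b -0.0019 yaw_deg 
eyepiece [ 0.471  -0.0286] err 0.0014 175 b -0.0023 yaw_deg 
narrow_cover [ 0.435  -0.3325] err 0.001 276 b -0.0022 yaw_deg 
wide_cover [ 0.4711 -0.181 ] err 0.0016 420 b -0.0023 yaw_deg 
small_base [ 0.6208 -0.2782] err 0.0023 580 b -0.0024 yaw_deg 
large_base [ 0.6301 -0.0166] err 0.0027 792 b -0.0021 yaw_deg 
cube [ 0.4409  0.3426 -0.1424] err 0.0014 226 b -0.0017 yaw_deg -8.157858853267573
box ((600.60009765625, 185.26763916015625), (62.75751495361328, 117.2732162475586), 88.73713684082031)
stored [0.5754 0.1858 1.5064]
scene
objective [0.4531 0.1796] err 0.0012 224 b -0.0028 yaw_deg 
eyepiece [ 0.4746 -0.03  ] err 0.0015 320 b -0.0028 yaw_deg 
narrow_cover [ 0.4387 -0.3332] err 0.001 375 b -0.0026 yaw_deg 
wide_cover [ 0.4752 -0.1814] err 0.001 590 b -0.0027 yaw_deg 
small_base [ 0.6245 -0.2791] err 0.0015 311 b -0.0027 yaw_deg 
large_base [ 0.633  -0.0172] err 0.0017 532 b -0.0028 yaw_deg 
cube [ 0.4445  0.3405 -0.1294] err 0.0009 483 b -0.0028 yaw_deg -7.411578952579046
stored [ 0.5793  0.1782 -0.0319]
```

```bash
cat >> fit.py <<'E'
def sdb(p,c,h):
    q=abs(p-c)-h
    return np.linalg.norm(np.maximum(q,0),axis=1)+np.minimum(q.max(1),0)
def fitbox(s,x0,y0,a0,stored=True):
    p,b=pts(s,x0,y0,.075,.002,.06)
    def f(t,p):
        l=rot(p,*t)
        d=sdb(l,np.array([0,0,.009]),np.array([.031,.058,.009]))
        for y in(.027,-.027): d=np.maximum(d,-sdb(l,np.array([0,y,.025]),np.array([.023,.023,.02])))
        return np.abs(d)
    for i in range(3):
        l=rot(p,x0,y0,a0)
        k=p[(abs(l[:,0])<.04)&(abs(l[:,1])<.067)&~((abs(l[:,0])<.0245)&(l[:,1]>.002)&(l[:,1]<.053))]
        k=k[k[:,2]<.03]
        r=least_squares(f,[x0,y0,a0],args=(k,),loss="soft_l1",f_scale=.003,diff_step=1e-3); x0,y0,a0=r.x
    return r.x,np.median(f(r.x,k)),len(k)
E
python3 - <<'E'
from fit import *
for n in("top","scene"):
    s=dict(np.load(n+"0.npz"))
    x,e,m=fitbox(s,.6024,.185,1.55); print(n,x,np.degrees(x[2]),e,m,"pocket",x[0]+.027*np.sin(x[2]),x[1]-.027*np.cos(x[2]))
    print("stored",fit(s,"cube",x[0]-.027*np.sin(x[2]),x[1]+.027*np.cos(x[2]),x[2],dz=.005,zlo=.026)[0])
E
```

```text
top [0.60012517 0.184548   1.55730661] 89.2270960161434 0.0019026516995924933 636 pocket 0.6271227170493769 0.18418378993009288
stored [0.57505491 0.18474828 1.52280502]
scene [0.60446398 0.18400513 1.53278711] 87.82223222094261 0.0010241372774709122 589 pocket 0.6314444811296772 0.18297912860969823
stored [0.57839093 0.18385764 1.53459323]
```

View pics/scz.png

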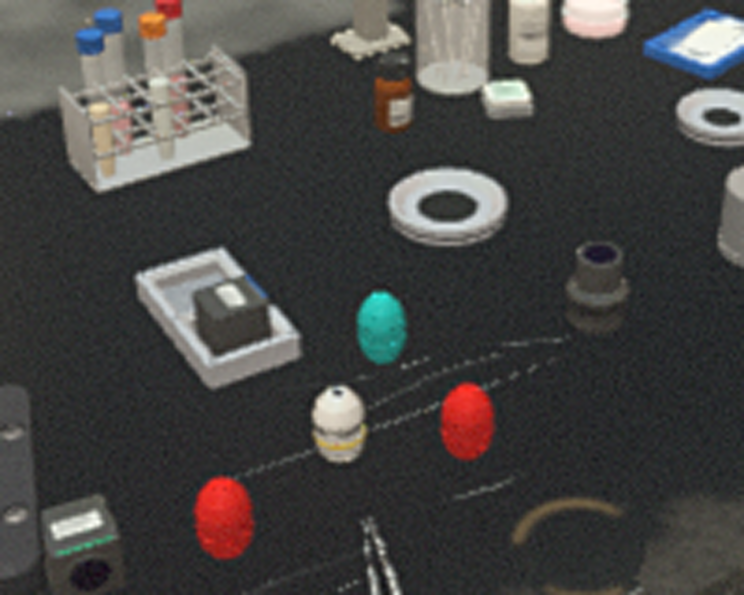

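Call:
{"api": "jog_arm", "payload": {
  "motion": [
    {"x": 33.5,"y": -22.5,"twist": 0.27,"fingers": 56},
    {"x": 33.5,"y": -22.5,"twist": 0.27,"fingers": 56},
    {"x": 33.5,"y": -22.5,"twist": 0.27,"fingers": 56},
    {"x": 33.5,"y": -22.5,"twist": 0.27,"fingers": 56},
    {"x": 33.5,"y": -22.5,"twist": 0.27,"fingers": 56},
    {"x": 33.5,"y": -22.5,"twist": 0.27,"fingers": 56},
    {"x": 33.5,"y": -22.5,"twist": 0.27,"fingers": 56},
    {"x": 33.5,"y": -22,"twist": 0.27,"fingers": 56}
  ],
  "force": 20
}}

```text
schema error: expected keys fingers, x, y, z, twist
```

Call:
{"api": "jog_arm", "payload": {
  "motion": [
    {"z": -30},
    {"z": -30},
    {"z": -30}
  ]
}}

```text
schema error: expected keys fingers, x, y, z, twist
```

Run:
```python
from rig import *
import cv2
s=snapshot("scene"); cv2.imwrite("pics/s1.png",cv2.resize(s["color"][:,:,::-1],None,fx=1.5,fy=1.5))
```

```text
(no output)
```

View pics/s1.png

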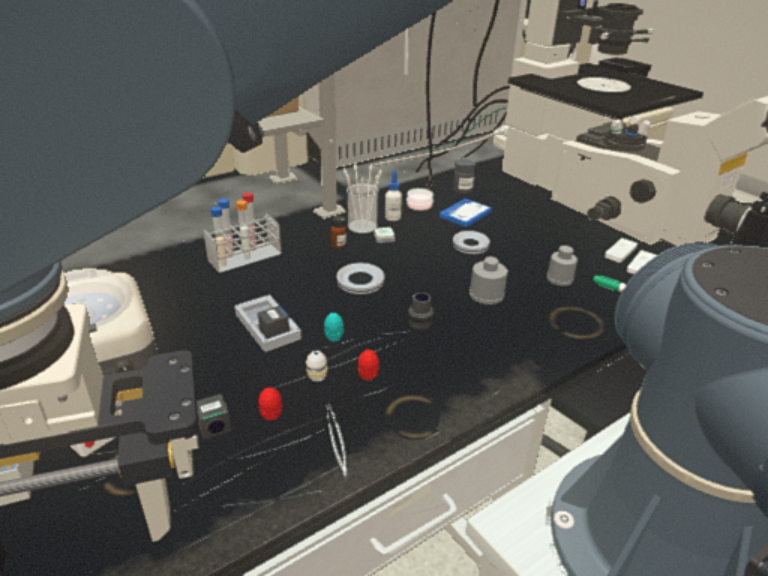

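Call:
{"api": "jog_arm", "payload": {
  "motion": [
    {"x": 33.5,"y": -22.5,"z": 0,"twist": 0.27,"fingers": 56},
    {"x": 33.5,"y": -22.5,"z": 0,"twist": 0.27,"fingers": 56},
    {"x": 33.5,"y": -22.5,"z": 0,"twist": 0.27,"fingers": 56},
    {"x": 33.5,"y": -22.5,"z": 0,"twist": 0.27,"fingers": 56},
    {"x": 33.5,"y": -22.5,"z": 0,"twist": 0.27,"fingers": 56},
    {"x": 33.5,"y": -22.5,"z": 0,"twist": 0.27,"fingers": 56},
    {"x": 33.5,"y": -22.5,"z": 0,"twist": 0.27,"fingers": 56},
    {"x": 33.5,"y": -22,"z": 0,"twist": 0.27,"fingers": 56}
  ],
  "force": 20
}}

```text
t: 1.15
tcp_pos: [0.4439, 0.341, 0.1915]
eef_rot: [-2.366, -2.067, 0.001]
force: [0.3, -0.2, 0.0]
gripper_width: 0.602
```

Call:
{"api": "jog_arm", "payload": {
  "motion": [
    {"x": 0,"y": 0,"z": -30,"twist": 0,"fingers": 56},
    {"x": 0,"y": 0,"z": -30,"twist": 0,"fingers": 56},
    {"x": 0,"y": 0,"z": -30,"twist": 0,"fingers": 56},
    {"x": 0,"y": 0,"z": 0,"twist": 0,"fingers": 56}
  ]
}}

```text
t: 1.65
tcp_pos: [0.4418, 0.3411, 0.0999]
eef_rot: [-2.366, -2.066, 0.006]
force: [-1.1, 0.0, -0.0]
gripper_width: 0.601
```

Run:
```python
from rig import *
import cv2
s=snapshot("scene"); cv2.imwrite("pics/s2.png",cv2.resize(s["color"][:,:,::-1],None,fx=1.5,fy=1.5))
```

```text
(no output)
```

View pics/s2.png

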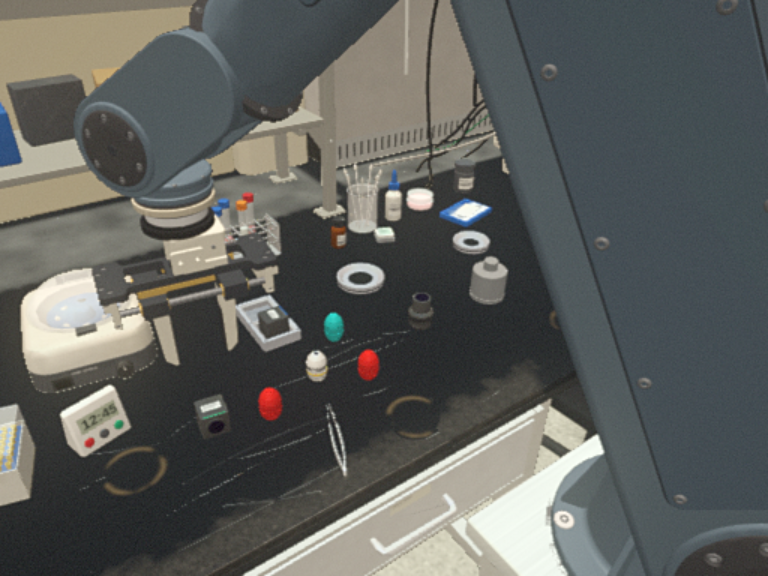

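Call:
{"api": "jog_arm", "payload": {
  "motion": [
    {"x": 0.5,"y": 0,"z": -30,"twist": 0,"fingers": 56},
    {"x": 0,"y": 0,"z": -30,"twist": 0,"fingers": 56},
    {"x": 0,"y": 0,"z": -25,"twist": 0,"fingers": 56},
    {"x": 0,"y": 0,"z": 0,"twist": 0,"fingers": 56},
    {"x": 0,"y": 0,"z": 0,"twist": 0,"fingers": 20},
    {"x": 0,"y": 0,"z": 0,"twist": 0,"fingers": 20},
    {"x": 0,"y": 0,"z": 0,"twist": 0,"fingers": 20},
    {"x": 0,"y": 0,"z": 0,"twist": 0,"fingers": 20}
  ],
  "force": 20
}}

```text
t: 2.7
tcp_pos: [0.4436, 0.342, 0.017]
eef_rot: [2.366, 2.066, 0.001]
force: [-0.2, 0.0, 0.9]
gripper_width: 0.238
```

Call:
{"api": "jog_arm", "payload": {
  "motion": [
    {"x": 0,"y": 0,"z": 0,"twist": 0,"fingers": 20},
    {"x": 0,"y": 0,"z": 20,"twist": 0,"fingers": 20},
    {"x": 0,"y": 0,"z": 40,"twist": 0,"fingers": 20},
    {"x": 0,"y": 0,"z": 40,"twist": 0,"fingers": 20},
    {"x": 0,"y": 0,"z": 0,"twist": 0,"fingers": 20}
  ]
}}

```text
t: 3.32
tcp_pos: [0.4448, 0.3428, 0.1194]
eef_rot: [2.366, 2.066, 0.008]
force: [0.4, 0.1, 0.8]
gripper_width: 0.218
```

Run:
```python
from rig import *
import cv2
print(get_state()["tcp_pos"])
s=snapshot("scene"); cv2.imwrite("pics/s3.png",cv2.resize(s["color"][:,:,::-1],None,fx=1.5,fy=1.5))
s=snapshot("top"); cv2.imwrite("pics/t3.png",cv2.resize(s["color"][:,:,::-1],None,fx=1.5,fy=1.5))
```

```text
[0.44480483 0.34281608 0.11939623]
```

View pics/s3.png

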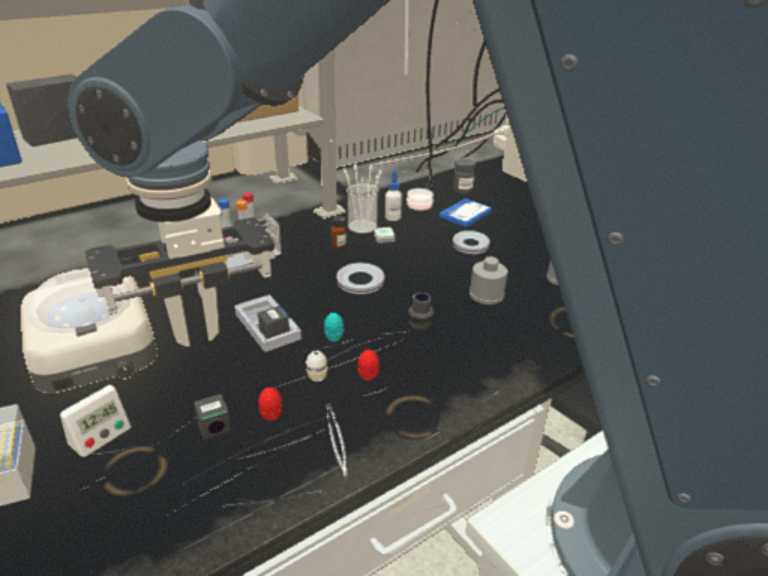

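View pics/t3.png

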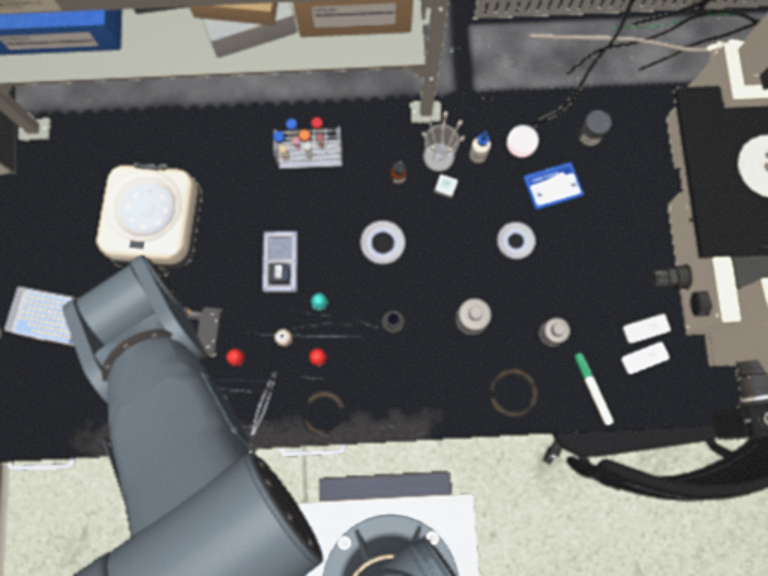

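Run:
```python
from rig import *
from fit import *
np.set_printoptions(precision=4,suppress=True)
st=get_state();print(st["joint_positions"],st["tcp_pos"])
for n in("scene","top"):
    s=snapshot(n)
    print(n,"proj tcp x1.5",proj(s,st["tcp_pos"])*1.5, "cube proj",proj(s,[.4427,.3415,.037])*1.5)
    if n=="scene":
        w=world(s)
        for u,v in [(184,344),(214,340),(180,320),(212,320),(212,405)]:
            print(u,v,w[int(v/1.5)-1:int(v/1.5)+2,int(u/1.5)-1:int(u/1.5)+2].reshape(-1,3))
    try: print(fit(s,"cube",.443,.3415,-.14))
    except Exception as e: print(e)
```

```text
[ 0.5737  0.4568  1.6976 -0.      0.9874 -0.8618] [0.4433 0.3418 0.1163]
scene proj tcp x1.5 [201.4885 357.7441] cube proj [210.2797 405.4772]
184 344 [[0.4381 0.3628 0.1532]
 [0.4382 0.3611 0.1525]
 [0.4379 0.3595 0.1519]
 [0.437  0.3634 0.1521]
 [0.438  0.3615 0.1505]
 [0.4362 0.3602 0.1511]
 [0.4399 0.363  0.1477]
 [0.4362 0.3623 0.1499]
 [0.4356 0.3607 0.1496]]
214 340 [[ 0.4309  0.3295  0.1502]
 [ 0.4323  0.3273  0.1484]
 [ 0.4342  0.3249  0.1461]
 [ 0.4331  0.3291  0.1464]
 [ 0.433   0.3273  0.1456]
 [ 0.4311  0.3261  0.1464]
 [ 0.4331  0.3294  0.1442]
 [ 0.4323  0.3278  0.1441]
 [ 0.6184  0.2684 -0.0036]]
180 320 [[0.4393 0.3606 0.1862]
 [0.436  0.3598 0.1878]
 [0.4356 0.3583 0.1875]
 [0.4365 0.3616 0.1862]
 [0.4379 0.3597 0.1845]
 [0.4362 0.3585 0.1851]
 [0.4368 0.3619 0.184 ]
 [0.4381 0.3599 0.1824]
 [0.4367 0.3586 0.1828]]
212 320 [[0.433  0.3269 0.1764]
 [0.4316 0.3256 0.1768]
 [0.4305 0.3242 0.1769]
 [0.4319 0.3275 0.1752]
 [0.4308 0.3262 0.1754]
 [0.4301 0.3246 0.1751]
 [0.4315 0.3279 0.1734]
 [0.4337 0.3255 0.1711]
 [0.4335 0.3238 0.1706]]
212 405 [[0.4467 0.3403 0.0367]
 [0.4487 0.3378 0.0337]
 [0.4453 0.3369 0.0359]
 [0.4454 0.341  0.0354]
 [0.4442 0.3394 0.0356]
 [0.4412 0.3384 0.0373]
 [0.4422 0.3422 0.036 ]
 [0.4412 0.3406 0.0359]
 [0.44   0.339  0.036 ]]
(array([ 0.4445,  0.3406, -0.145 ]), np.float64(0.0008923347077087057), 501, np.float64(-0.002833220253922256))
top proj tcp x1.5 [184.4858 338.0995] cube proj [195.8409 344.4396]
(array([ 0.4393,  0.3462, -0.0044]), np.float64(0.00036600447908234635), 9, np.float64(-0.0016912279517565828))
```

Run:
```python
from rig import *
from fit import *
s=snapshot("scene")
c=s["color"][130:300,50:220,::-1].copy(); p=proj(s,get_state()["tcp_pos"])-[50,130]
c=cv2.resize(c,None,fx=3.5,fy=3.5,interpolation=cv2.INTER_CUBIC); cv2.circle(c,tuple(int(i*3.5) for i in p),3,(0,0,255),-1)
cv2.imwrite("pics/s4.png",c)
w=world(s)
np.set_printoptions(precision=0,suppress=True,linewidth=250)
print((w[222:245,116:150,2]*1000).round())
print(get_state()["gripper_width"])
```

```text
[[ -5. 168. 168. 169. 167. 167. 166. 165. 165. 163. 164.  -2.  -2.  -4.  -4.  -5.  -2.  -3.  -4.  -2.  -4. 148. 156. 156. 156. 155. 154. 155. 154. 153. 154.  -2.  -2.  -3.]
 [ -4. 167. 166. 165. 166. 166. 164. 161. 163. 163. 161.  -2.  -3.  -4.  -4.  -2.  -4.  -3.  -3.  -3.  -2. 144. 152. 154. 154. 152. 152. 152. 152. 151. 150.  -3.  -1.  -3.]
 [ -4. 159. 165. 164. 163. 163. 163. 163. 160. 159. 159.  -2.  -1.  -3.  -4.  -2.  -2.  -2.  -3.  -2.  -3.  -4. 148. 152. 151. 152. 151. 151. 149. 149.  -2.  -4.  -3.  -4.]
 [ -3. 150. 161. 163. 161. 162. 160. 160. 158. 159. 155.  -4.  -3.  -2.  -3.  -2.  -1.  -5.  -2.  -2.  -3.  -3. 145. 149. 151. 150. 148. 149. 148.  -4.  -4.  -3.  -5.  -3.]
 [ -5.  -3. 160. 159. 159. 158. 158. 158. 157. 156. 156.  -3.  -2.  -4.  -3.  -3.  -4.  -2.  -4.  -5.  -3.  -4.  -2. 149. 149. 147. 147. 146. 144.  -4.  -2.  -4.  -5.  -2.]
 [ -1.  -4. 157. 157. 158. 156. 154. 155. 154. 154. 153. 153.  -4.  -4.  -3.  -2.  -3.  -4.  -3.  -2.  -5.  -3.  -3. 145. 145. 144. 143. 144.  -3.  -2.  -3.  -2.  -4.  -2.]
 [ -4.  -3.  -3. 155. 155. 155. 154. 154. 152. 151. 152. 148. 
[... 2198 characters left out ...]
  -3.  -3.  -2.  -3.  -2.  -3.  -0.  -3.  -4.  -3.  -1.  -4.  -3.  -3.  -2.  -3.  -6.  -3.  -3.  -3.  -3.  -2.  -5.  -3.  -4.  -2.  -4.  -2.  -3.  -3.  -4.  -1.]
 [ -1.  -4.  nan  -5.  -2.  -4.  -3.  -3.  -1.  -2.  -3.  -5.  -2.  -2.  -4.  -2.  -3.  -3.  -3.  -2.  -2.  -3.  -4.  -3.  -4.  -3.  -3.   0.  -2.  -1.  -4.  -1.  -4.  -5.]
 [ -4.  -5.  -3.  -3.  -2.  -1.  -3.  -4.  -4.  -3.  -3.  -2.  -5.  -3.  -3.  -4.  -2.  -1.  -3.  -4.  -2.  -3.  -3.  -2.  -3.  -2.  -2.  -4.  -3.  -4.  -4.  -4.  -4.  -5.]
 [ -4.  -2.  -3.  -4.  -4.  -4.  -2.  -2.  -4.  -2.  -3.  -4.  -5.  -4.  -2.  -1.  -4.  -2.  -3.  -2.  -3.  -2.  -2.  -2.  -3.  -3.  -3.  -1.  -2.  -1.  -3.  -2.  -3.  -3.]]
0.2146215386676656
```

View pics/s4.png

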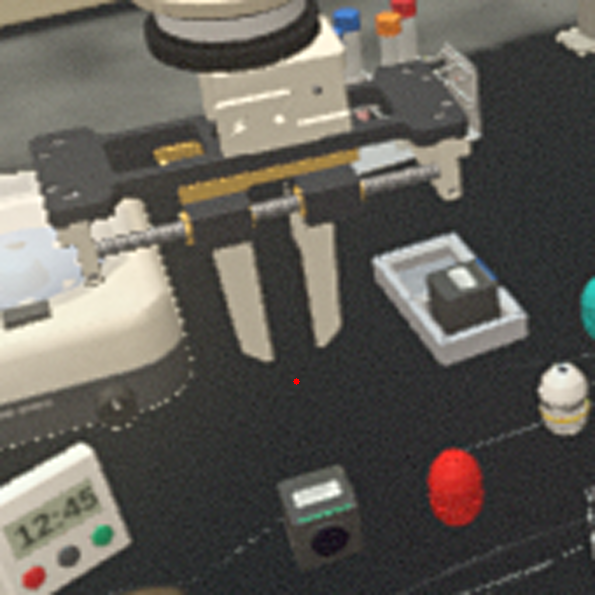

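Run:
```python
from fit import *
np.set_printoptions(precision=0,suppress=True,linewidth=250)
s=dict(np.load("scene0.npz"));w=world(s)
print((w[340:364:2,92:118:2]*1000).round()[...,2]); print((w[350:362:3,98:112:3]*1000).round())
```

```text
[[ -2. 249. 250. 249. 250. 249. 248. 246. 246. 246. 234.  -4.  -3.]
 [ -3.  -3. 248. 247. 246. 245. 245. 244. 244. 242. 234.  -4.  -3.]
 [ -4.  -3. 243. 244. 243. 242. 242. 241. 240. 240. 234.  -3.  -4.]
 [ -2.  -3. 240. 239. 241. 238. 239. 238. 237. 237. 235.  -3.  -3.]
 [ -4.  -3.  -2. 237. 237. 237. 236. 236. 235. 234. 232.  -3.  -3.]
 [ -4.  -5.  -4. 233. 233. 234. 233. 233. 232. 230. 229.  -4.  -1.]
 [ -3.  -3.  -3. 230. 231. 230. 231. 229. 227. 228. 224.  -4.  -2.]
 [ -3.  -3.  -1.  -3. 228. 227. 228. 228. 225. 224.  -3.  -2.  -3.]
 [ -1.  -3.  -4.  -4. 225. 223. 224. 222. 223.  -1.  -3.  -1.  -3.]
 [ -1.  -5.  -4.  -3. 220. 221. 220. 221.  -4.  -5.  -2.  -4.  -2.]
 [ -4.  -1.   0.  -2.  -3. 217.  -2.  -3.  -3.  -3.  -5.  -3.  -3.]
 [ -2.  -4.  -4.  -0.  -2.  -2.  -2.  -4.  -2.  -4.  -3.  -3.  -3.]]
[[[153. 478. 233.]
  [151. 476. 233.]
  [150. 473. 233.]
  [148. 471. 233.]
  [149. 468. 230.]]

 [[153. 479. 228.]
  [151. 477. 228.]
  [151. 474. 227.]
  [149. 472. 227.]
  [149. 469. 225.]]

 [[335. 465.  -4.]
  [150. 478. 226.]
  [150. 475. 224.]
  [149. 472. 222.]
  [321. 449.  -1.]]

 [[328. 466.  -2.]
  [152. 478. 219.]
  [150. 476. 219.]
  [318. 454.  -1.]
  [317. 450.  -3.]]]
```

Call:
{"api": "jog_arm", "payload": {
  "motion": [
    {"x": 0,"y": 0,"z": 0,"twist": 0,"fingers": 56},
    {"x": 0,"y": 0,"z": 0,"twist": 0,"fingers": 56},
    {"x": 0,"y": 0,"z": -30,"twist": 0,"fingers": 56},
    {"x": 0,"y": 0,"z": -30,"twist": 0,"fingers": 56},
    {"x": 0,"y": 0,"z": -30,"twist": 0,"fingers": 56},
    {"x": 0,"y": 0,"z": -20,"twist": 0,"fingers": 56},
    {"x": 0,"y": 0,"z": 0,"twist": 0,"fingers": 56}
  ]
}}

```text
t: 4.45
tcp_pos: [0.4427, 0.3414, 0.0054]
eef_rot: [-2.366, -2.066, 0.004]
force: [0.5, -0.1, 1.1]
gripper_width: 0.602
```

```bash
cat > look.py <<'E'
import sys
from rig import *
from fit import *
n,u0,v0,u1,v1,fn=sys.argv[1],*map(int,sys.argv[2:6]),sys.argv[6]
s=snapshot(n); c=s["color"][v0:v1,u0:u1,::-1].copy(); k=min(740/(u1-u0),560/(v1-v0))
c=cv2.resize(c,None,fx=k,fy=k,interpolation=cv2.INTER_CUBIC)
cv2.imwrite("pics/"+fn,c); st=get_state()
np.set_printoptions(precision=4,suppress=True)
print(st["t"],st["tcp_pos"],st["force"],st["gripper_width"]*93)
E
python3 look.py scene 50 150 220 300 s5.png
```

```text
4.5 [0.4433 0.3418 0.0065] [ 0.7316  0.2413 -0.1574] 56.241292045694806
```

View pics/s5.png

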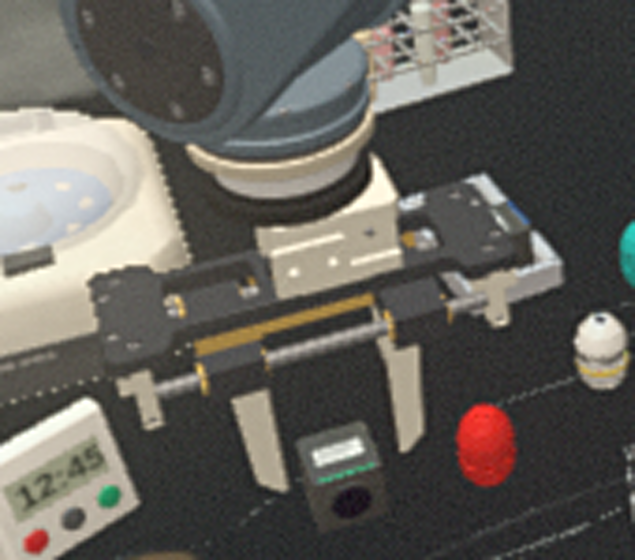

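Call:
{"api": "jog_arm", "payload": {
  "motion": [
    {"x": 0,"y": 0,"z": -18,"twist": 0,"fingers": 56},
    {"x": 0,"y": 0,"z": 0,"twist": 0,"fingers": 56},
    {"x": 0,"y": 0,"z": 0,"twist": 0,"fingers": 20},
    {"x": 0,"y": 0,"z": 0,"twist": 0,"fingers": 20},
    {"x": 0,"y": 0,"z": 0,"twist": 0,"fingers": 20},
    {"x": 0,"y": 0,"z": 0,"twist": 0,"fingers": 20}
  ]
}}

```text
t: 5.25
tcp_pos: [0.4436, 0.342, -0.011]
eef_rot: [2.366, 2.066, 0.001]
force: [-0.4, -0.4, 3.6]
gripper_width: 0.387
```

```bash
python3 look.py scene 50 150 220 300 s6.png
```

```text
5.3 [ 0.4436  0.342  -0.011 ] [-1.2796 -0.0278  3.3488] 35.675832064789105
```

View pics/s6.png

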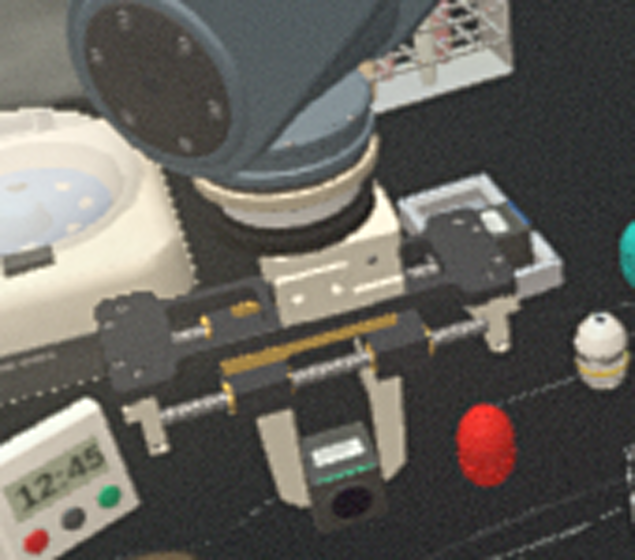

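Call:
{"api": "jog_arm", "payload": {
  "motion": [
    {"x": 0,"y": 0,"z": 0,"twist": 0,"fingers": 20},
    {"x": 0,"y": 0,"z": 10,"twist": 0,"fingers": 20},
    {"x": 0,"y": 0,"z": 20,"twist": 0,"fingers": 20},
    {"x": 0,"y": 0,"z": 30,"twist": 0,"fingers": 20},
    {"x": 0,"y": 0,"z": 0,"twist": 0,"fingers": 20}
  ]
}}

```text
t: 5.92
tcp_pos: [0.4445, 0.3426, 0.0506]
eef_rot: [2.366, 2.066, 0.006]
force: [-0.1, 0.7, -1.1]
gripper_width: 0.384
```

```bash
python3 look.py scene 50 150 220 300 s7.png
```

```text
5.975 [0.4437 0.3421 0.0492] [-0.3478  0.712  -1.5177] 36.10080131491425
```

View pics/s7.png

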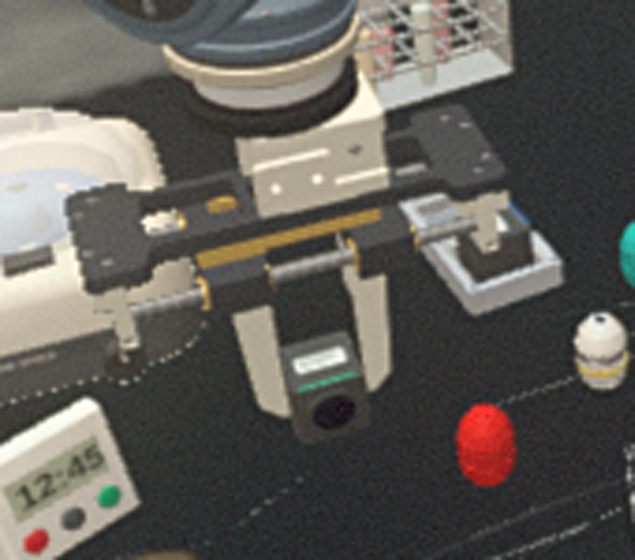

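```bash
cat > held.py <<'E'
from rig import *
from fit import *
def heldfit(s,seed,it=6,b=-.0028):
    w=world(s).reshape(-1,3);w=w[~np.isnan(w[:,0])]-[0,0,b]
    x=np.array(seed,float)
    for i in range(it):
        def f(t,p): return boxd(rot(p-[0,0,t[3]],t[0],t[1],t[2]),.02,.019,.037)
        d=f(x,w); k=w[d<(.008 if i<2 else .004)]
        l=rot(k-[0,0,x[3]],*x[:3]); k=k[(abs(l[:,1])<.0175)]
        x=least_squares(f,x,args=(k,),loss="soft_l1",f_scale=.002,diff_step=1e-3).x
    return x,len(k)
if __name__=="__main__":
    np.set_printoptions(precision=4,suppress=True)
    s=snapshot("scene");st=get_state();print(st["tcp_pos"])
    print(heldfit(s,[.4437,.342,-.136,.061]))
E
python3 held.py
```

```text
[0.4432 0.3418 0.0483]
(array([ 0.4444,  0.3408, -0.1169,  0.061 ]), 488)
```

Call:
{"api": "jog_arm", "payload": {
  "motion": [
    {"x": 0,"y": 0,"z": 30,"twist": 0,"fingers": 20},
    {"x": 31,"y": -26,"z": 0,"twist": 0.25,"fingers": 20},
    {"x": 31,"y": -26,"z": 0,"twist": 0.25,"fingers": 20},
    {"x": 31,"y": -26,"z": 0,"twist": 0.25,"fingers": 20},
    {"x": 31,"y": -26,"z": 0,"twist": 0.25,"fingers": 20},
    {"x": 31,"y": -26,"z": 0,"twist": 0.25,"fingers": 20},
    {"x": 32,"y": -28,"z": 0,"twist": 0,"fingers": 20},
    {"x": 0,"y": 0,"z": 0,"twist": 0,"fingers": 20}
  ]
}}

```text
t: 7.02
tcp_pos: [0.6313, 0.1818, 0.0769]
eef_rot: [-2.253, -2.189, 0.002]
force: [-0.6, 0.4, -0.4]
gripper_width: 0.384
```

```bash
python3 look.py scene 80 90 280 250 s8.png;  python3 - <<'E'
from held import *
np.set_printoptions(precision=4,suppress=True)
s=snapshot("scene");print(get_state()["tcp_pos"],get_state()["eef_rot"]);print(heldfit(s,[.63,.183,-.026,.092]))
E
```

```text
7.075 [0.6301 0.183  0.0769] [-0.4492 -0.5531 -1.4661] 35.632621138958
[0.6295 0.1838 0.0772] [-2.25   -2.1904  0.003 ]
(array([ 0.6312,  0.1808, -0.025 ,  0.0885]), 285)
```

View pics/s8.png

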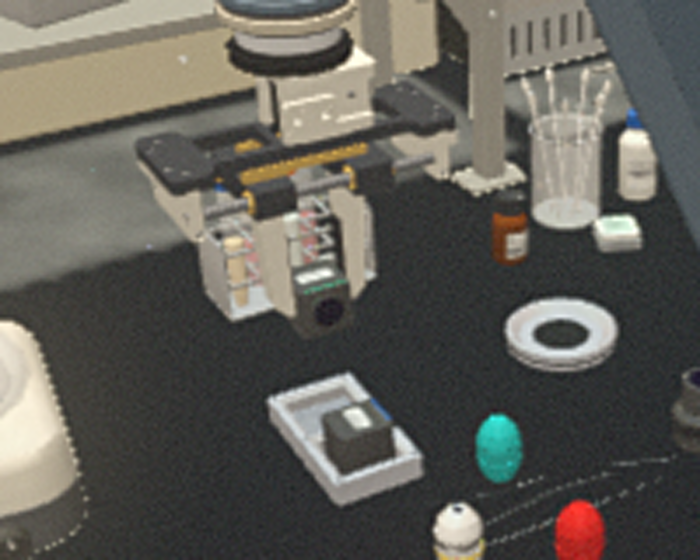

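Call:
{"api": "jog_arm", "payload": {
  "motion": [
    {"x": 0.5,"y": 1,"z": -25,"twist": 0,"fingers": 20},
    {"x": 0,"y": 0,"z": -25,"twist": 0,"fingers": 20},
    {"x": 0,"y": 0,"z": -18,"twist": 0,"fingers": 20},
    {"x": 0,"y": 0,"z": -5,"twist": 0,"fingers": 20},
    {"x": 0,"y": 0,"z": -4,"twist": 0,"fingers": 20},
    {"x": 0,"y": 0,"z": -4,"twist": 0,"fingers": 20},
    {"x": 0,"y": 0,"z": 0,"twist": 0,"fingers": 20}
  ]
}}

```text
t: 8.0
tcp_pos: [0.631, 0.1849, -0.0022]
eef_rot: [2.25, 2.192, 0.0]
force: [0.5, 0.2, -0.8]
gripper_width: 0.388
```

```bash
python3 look.py scene 80 90 280 250 s9.png
```

```text
8.05 [ 0.6311  0.1849 -0.0021] [0.0922 0.2948 0.0544] 36.0876908091776
```

View pics/s9.png

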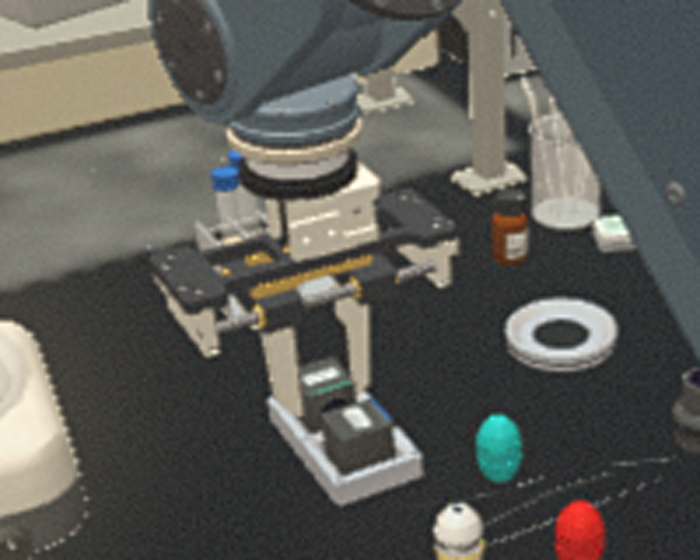

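Call:
{"api": "jog_arm", "payload": {
  "motion": [
    {"x": 0,"y": 0,"z": -3,"twist": 0,"fingers": 20},
    {"x": 0,"y": 0,"z": -2,"twist": 0,"fingers": 20},
    {"x": 0,"y": 0,"z": 0,"twist": 0,"fingers": 20}
  ]
}}

```text
t: 8.43
tcp_pos: [0.6312, 0.1849, -0.006]
eef_rot: [2.25, 2.192, 0.001]
force: [-4.7, -2.4, 12.7]
gripper_width: 0.385
```

Call:
{"api": "jog_arm", "payload": {
  "motion": [
    {"x": 0,"y": 0,"z": 0,"twist": 0,"fingers": 46},
    {"x": 0,"y": 0,"z": 0,"twist": 0,"fingers": 58},
    {"x": 0,"y": 0,"z": 0,"twist": 0,"fingers": 58},
    {"x": 0,"y": 0,"z": 20,"twist": 0,"fingers": 58},
    {"x": 0,"y": 0,"z": 30,"twist": 0,"fingers": 58},
    {"x": 0,"y": 0,"z": 40,"twist": 0,"fingers": 58},
    {"x": 0,"y": 0,"z": 0,"twist": 0,"fingers": 58}
  ]
}}

```text
t: 9.3
tcp_pos: [0.6331, 0.1854, 0.0873]
eef_rot: [2.248, 2.19, 0.009]
force: [0.3, 0.7, 0.0]
gripper_width: 0.624
```

```bash
python3 look.py scene 80 90 280 250 s10.png
```

```text
9.35 [0.6319 0.1851 0.085 ] [-0.2656 -0.168   0.0732] 57.87296262882418
```

View pics/s10.png

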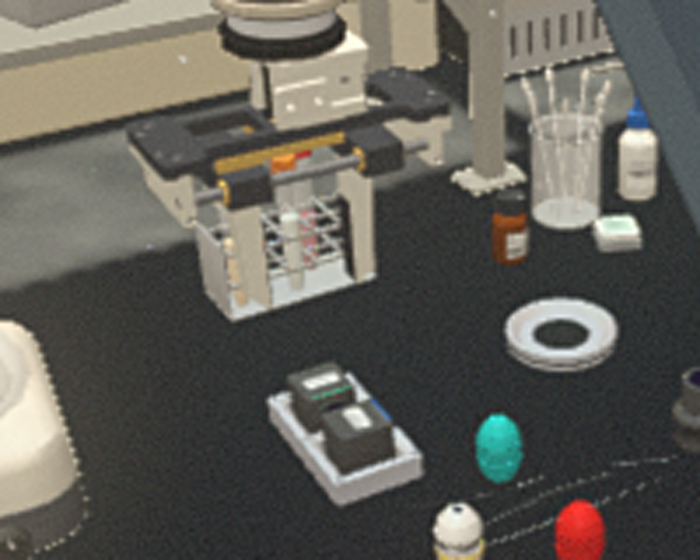

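Call:
{"api": "jog_arm", "payload": {
  "motion": [
    {"x": -36,"y": -1,"z": 0,"twist": 0,"fingers": 46},
    {"x": -36,"y": -1,"z": 0,"twist": 0,"fingers": 46},
    {"x": -36,"y": -1,"z": 0,"twist": 0,"fingers": 46},
    {"x": -36,"y": -1,"z": 0,"twist": 0,"fingers": 46},
    {"x": -37,"y": -1,"z": 0,"twist": 0,"fingers": 46},
    {"x": 0,"y": 0,"z": 0,"twist": 0,"fingers": 46},
    {"x": 0,"y": 0,"z": -25,"twist": 0,"fingers": 46},
    {"x": 0,"y": 0,"z": 0,"twist": 0,"fingers": 46}
  ]
}}

```text
t: 10.35
tcp_pos: [0.4496, 0.1796, 0.0564]
eef_rot: [-2.25, -2.191, 0.004]
force: [-0.2, 0.2, 0.9]
gripper_width: 0.494
```

```bash
python3 look.py scene 120 170 270 300 s11.png
python3 - <<'E'
from rig import *
from fit import *
s=snapshot("scene"); print(fit(s,"objective",.4531,.1796),fitbox(s,.6045,.184,1.53))
x=.6315;print(fit(s,"cube",.6315,.183,1.53,dz=.005,zlo=.026,R=.025)[0])
E
```

```text
10.4 [0.4501 0.1798 0.0573] [-0.0037  0.1403  0.1643] 45.96157611173879
(array([0.45262324, 0.17892512]), np.float64(0.0016558545637082032), 278, np.float64(-0.002751797264168698)) (array([0.60486047, 0.18362866, 1.52754304]), np.float64(0.0010478687513070344), 383)
[0.63180772 0.18277956 1.5377502 ]
```

View pics/s11.png

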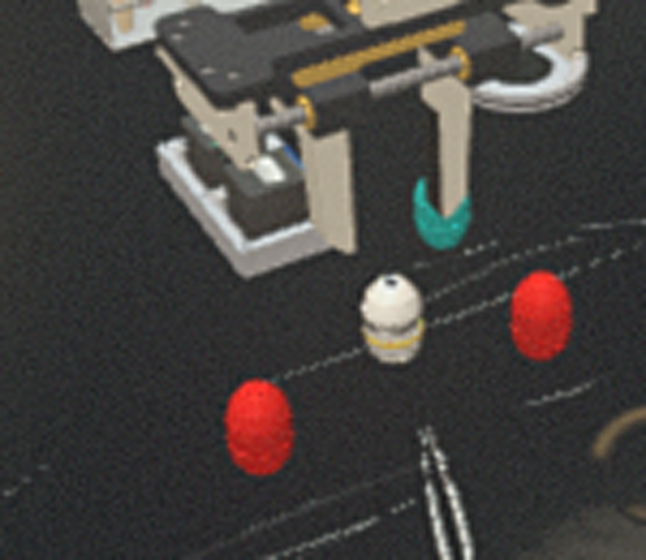

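Call:
{"api": "jog_arm", "payload": {
  "motion": [
    {"x": 1,"y": 0,"z": -20,"twist": 0,"fingers": 46},
    {"x": 0,"y": 0,"z": -20,"twist": 0,"fingers": 46},
    {"x": 0,"y": 0,"z": -20,"twist": 0,"fingers": 46},
    {"x": 0,"y": 0,"z": -14,"twist": 0,"fingers": 46},
    {"x": 0,"y": 0,"z": 0,"twist": 0,"fingers": 46},
    {"x": 0,"y": 0,"z": 0,"twist": 0,"fingers": 36},
    {"x": 0,"y": 0,"z": 0,"twist": 0,"fingers": 28}
  ],
  "force": 15
}}

```text
t: 11.32
tcp_pos: [0.4514, 0.18, -0.0157]
eef_rot: [2.25, 2.192, 0.002]
force: [0.4, 0.6, 0.2]
gripper_width: 0.333
```

Call:
{"api": "jog_arm", "payload": {
  "motion": [
    {"x": 0,"y": 0,"z": 0,"twist": 0,"fingers": 15},
    {"x": 0,"y": 0,"z": 0,"twist": 0,"fingers": 15},
    {"x": 0,"y": 0,"z": 0,"twist": 0,"fingers": 15}
  ],
  "force": 20
}}

```text
t: 11.7
tcp_pos: [0.4514, 0.1799, -0.0159]
eef_rot: [2.25, 2.192, 0.001]
force: [0.3, -1.9, 7.5]
gripper_width: 0.301
```

```bash
python3 look.py scene 120 170 270 300 s12.png
```

```text
11.75 [ 0.4514  0.18   -0.0159] [ 0.1751 -2.0093  6.7944] 27.603158883562394
```

View pics/s12.png

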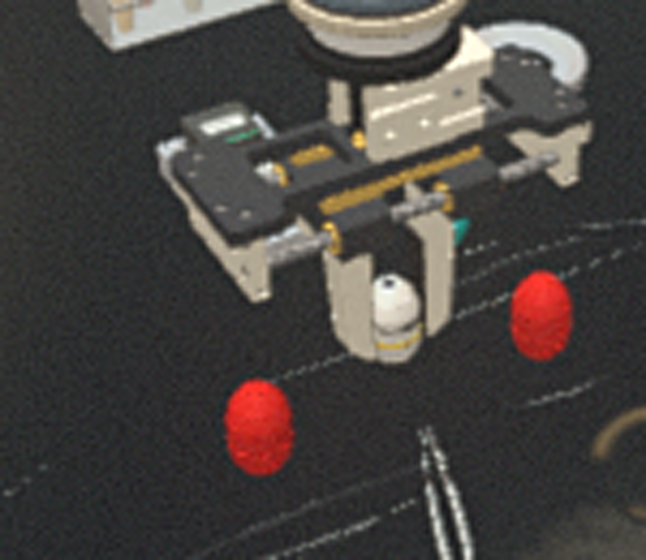

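Call:
{"api": "jog_arm", "payload": {
  "motion": [
    {"x": 0,"y": 0,"z": 5,"twist": 0,"fingers": 15},
    {"x": 0,"y": 0,"z": 15,"twist": 0,"fingers": 15},
    {"x": 0,"y": 0,"z": 30,"twist": 0,"fingers": 15},
    {"x": 0,"y": 0,"z": 40,"twist": 0,"fingers": 15},
    {"x": 0,"y": 0,"z": 30,"twist": 0,"fingers": 15},
    {"x": 0,"y": 0,"z": 0,"twist": 0,"fingers": 15}
  ]
}}

```text
t: 12.5
tcp_pos: [0.4521, 0.1803, 0.106]
eef_rot: [2.249, 2.191, 0.006]
force: [0.5, -0.2, -1.6]
gripper_width: 0.3
```

```bash
cat > hobj.py <<'E'
from rig import *
from fit import *
def hfit(s,name,x,y,z,b=-.0028,rmax=None):
    w=world(s).reshape(-1,3);w=w[~np.isnan(w[:,0])]-[0,0,b]
    q=np.array([x,y,z]); pl=P[name]
    f=lambda q,p:pdist(np.hypot(p[:,0]-q[0],p[:,1]-q[1]),p[:,2]-q[2],pl)
    for i in range(8):
        k=w[f(q,w)<(.01 if i<3 else .004)]
        q=least_squares(f,q,args=(k,),loss="soft_l1",f_scale=.002,diff_step=1e-3).x
    return q,len(k)
E
python3 look.py scene 120 130 270 260 s13.png
python3 - <<'E'
from hobj import *
np.set_printoptions(precision=4,suppress=True)
print(get_state()["tcp_pos"],hfit(snapshot("scene"),"objective",.453,.179,.12))
E
```

```text
12.55 [0.4512 0.18   0.1044] [-1.1866 -0.2719 -1.7653] 27.790914165653955
[0.4512 0.18   0.1044] (array([0.4529, 0.1797, 0.1235]), 258)
```

View pics/s13.png

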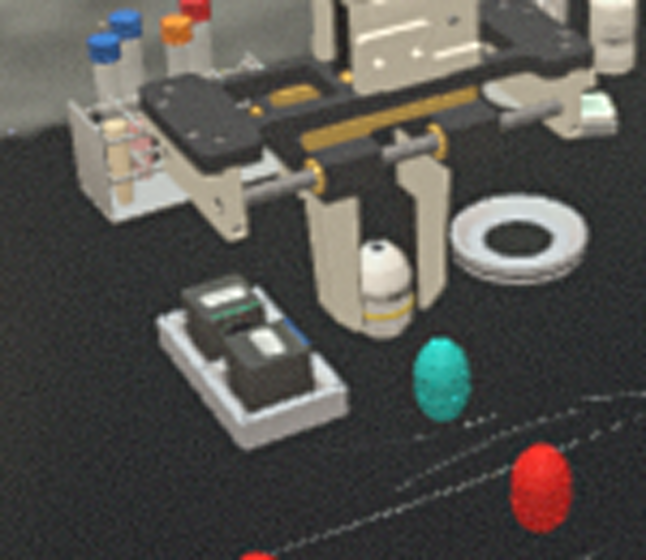

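Call:
{"api": "jog_arm", "payload": {
  "motion": [
    {"x": 14,"y": -36,"z": 0,"twist": 0,"fingers": 15},
    {"x": 14,"y": -38,"z": 0,"twist": 0,"fingers": 15},
    {"x": 14,"y": -38,"z": 0,"twist": 0,"fingers": 15},
    {"x": 14,"y": -38,"z": 0,"twist": 0,"fingers": 15},
    {"x": 14,"y": -38,"z": 0,"twist": 0,"fingers": 15},
    {"x": 14,"y": -38,"z": 0,"twist": 0,"fingers": 15},
    {"x": 14,"y": -38,"z": 0,"twist": 0,"fingers": 15},
    {"x": 14,"y": -38,"z": 0,"twist": 0,"fingers": 15}
  ]
}}

```text
t: 13.6
tcp_pos: [0.5624, -0.1232, 0.102]
eef_rot: [-2.249, -2.19, 0.002]
force: [1.0, 0.0, -0.1]
gripper_width: 0.299
```

Call:
{"api": "jog_arm", "payload": {
  "motion": [
    {"x": 14,"y": -38,"z": 0,"twist": 0,"fingers": 15},
    {"x": 14,"y": -38,"z": 0,"twist": 0,"fingers": 15},
    {"x": 14,"y": -38,"z": 0,"twist": 0,"fingers": 15},
    {"x": 17,"y": -43,"z": 0,"twist": 0,"fingers": 15},
    {"x": 0,"y": 0,"z": 0,"twist": 0,"fingers": 15},
    {"x": 0,"y": 0,"z": 0,"twist": 0,"fingers": 15}
  ]
}}

```text
t: 14.35
tcp_pos: [0.6211, -0.2784, 0.1019]
eef_rot: [-2.249, -2.19, 0.001]
force: [0.5, -0.4, -1.6]
gripper_width: 0.299
```

```bash
python3 look.py scene 230 60 400 210 s14.png
python3 - <<'E'
from hobj import *
np.set_printoptions(precision=4,suppress=True)
print(get_state()["tcp_pos"],hfit(snapshot("scene"),"objective",.6245,-.279,.12))
E
```

```text
14.4 [ 0.6213 -0.278   0.1024] [ 0.1237  0.2515 -0.6923] 27.63748049782685
[ 0.6213 -0.278   0.1024] (array([ 0.6245, -0.279 ,  0.12  ]), 0)
```

View pics/s14.png

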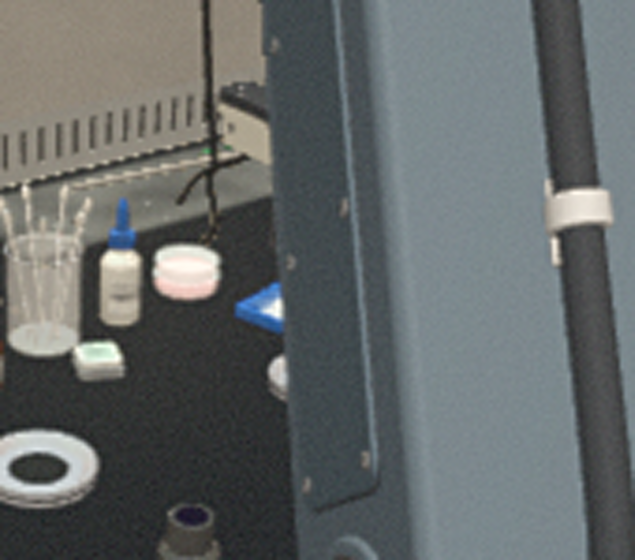

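```bash
python3 look.py top 240 80 460 260 t14.png
```

```text
14.5 [ 0.6217 -0.278   0.1032] [ 0.3295  0.1272 -1.5779] 28.081230759374275
```

View pics/t14.png

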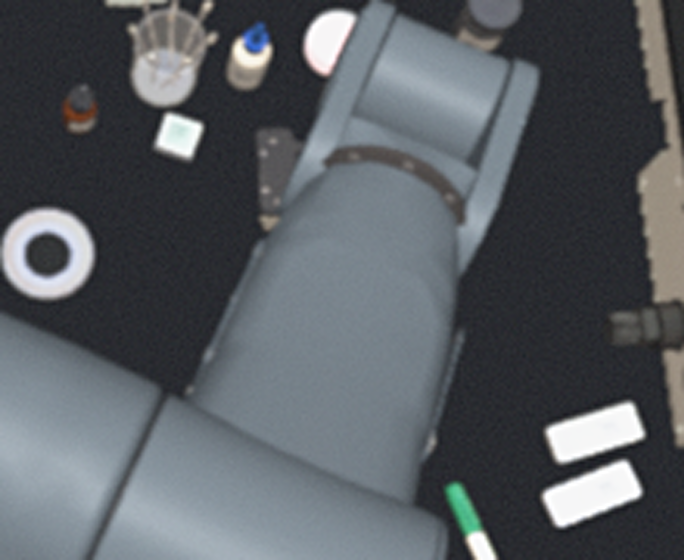

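Call:
{"api": "jog_arm", "payload": {
  "motion": [
    {"x": 1.5,"y": -1,"z": -30,"twist": 0,"fingers": 15},
    {"x": 0,"y": 0,"z": -30,"twist": 0,"fingers": 15},
    {"x": 0,"y": 0,"z": -30,"twist": 0,"fingers": 15},
    {"x": 0,"y": 0,"z": -13,"twist": 0,"fingers": 15},
    {"x": 0,"y": 0,"z": 0,"twist": 0,"fingers": 15},
    {"x": 0,"y": 0,"z": 0,"twist": 0,"fingers": 15}
  ]
}}

```text
t: 15.25
tcp_pos: [0.6242, -0.2803, 0.002]
eef_rot: [2.249, 2.191, 0.001]
force: [0.1, 0.1, -0.6]
gripper_width: 0.298
```

Call:
{"api": "jog_arm", "payload": {
  "motion": [
    {"x": 0,"y": 0,"z": -4,"twist": 0,"fingers": 15},
    {"x": 0,"y": 0,"z": 0,"twist": 0,"fingers": 15}
  ]
}}

```text
t: 15.5
tcp_pos: [0.6235, -0.2801, -0.0032]
eef_rot: [2.25, 2.192, 0.0]
force: [-0.4, -0.6, -0.1]
gripper_width: 0.301
```

Call:
{"api": "jog_arm", "payload": {
  "motion": [
    {"x": 0,"y": 0,"z": -3,"twist": 0,"fingers": 15},
    {"x": 0,"y": 0,"z": 0,"twist": 0,"fingers": 15}
  ]
}}

```text
t: 15.75
tcp_pos: [0.6233, -0.28, -0.0066]
eef_rot: [-2.25, -2.192, 0.0]
force: [0.5, 0.6, -1.0]
gripper_width: 0.299
```

Call:
{"api": "jog_arm", "payload": {
  "motion": [
    {"x": 0,"y": 0,"z": -2,"twist": 0,"fingers": 15},
    {"x": 0,"y": 0,"z": 0,"twist": 0,"fingers": 15}
  ]
}}

```text
t: 16.0
tcp_pos: [0.6233, -0.28, -0.0086]
eef_rot: [-2.25, -2.192, 0.0]
force: [0.3, 0.2, -1.7]
gripper_width: 0.299
```

Call:
{"api": "jog_arm", "payload": {
  "motion": [
    {"x": 0,"y": 0,"z": -2,"twist": 0,"fingers": 15},
    {"x": 0,"y": 0,"z": 0,"twist": 0,"fingers": 15}
  ]
}}

```text
t: 16.25
tcp_pos: [0.6234, -0.28, -0.0106]
eef_rot: [-2.25, -2.192, 0.0]
force: [-0.8, -0.2, -0.8]
gripper_width: 0.299
```

Call:
{"api": "jog_arm", "payload": {
  "motion": [
    {"x": 0,"y": 0.5,"z": -2,"twist": 0,"fingers": 15},
    {"x": 0,"y": 0,"z": 0,"twist": 0,"fingers": 15}
  ]
}}

```text
t: 16.5
tcp_pos: [0.6234, -0.2795, -0.0125]
eef_rot: [-2.25, -2.192, 0.0]
force: [-0.7, 0.2, -1.4]
gripper_width: 0.3
```

Call:
{"api": "jog_arm", "payload": {
  "motion": [
    {"x": 0,"y": 0,"z": -1.5,"twist": 0,"fingers": 15},
    {"x": 0,"y": 0,"z": 0,"twist": 0,"fingers": 15}
  ]
}}

```text
t: 16.75
tcp_pos: [0.6238, -0.2797, -0.0128]
eef_rot: [2.25, 2.192, 0.001]
force: [-2.5, 2.6, 7.1]
gripper_width: 0.301
```

Call:
{"api": "jog_arm", "payload": {
  "motion": [
    {"x": 0,"y": 0,"z": 1,"twist": 0,"fingers": 15},
    {"x": 0,"y": 0,"z": 0,"twist": 0,"fingers": 32},
    {"x": 0,"y": 0,"z": 0,"twist": 0,"fingers": 36},
    {"x": 0,"y": 0,"z": 0,"twist": 0,"fingers": 36},
    {"x": 0,"y": 0,"z": 5,"twist": 0,"fingers": 38},
    {"x": 0,"y": 0,"z": 10,"twist": 0,"fingers": 42},
    {"x": 0,"y": 0,"z": 25,"twist": 0,"fingers": 50},
    {"x": 0,"y": 0,"z": 30,"twist": 0,"fingers": 50}
  ]
}}

```text
t: 17.75
tcp_pos: [0.6234, -0.2795, 0.0583]
eef_rot: [-2.25, -2.192, 0.0]
force: [-0.3, -0.6, 0.1]
gripper_width: 0.537
```

Call:
{"api": "jog_arm", "payload": {
  "motion": [
    {"x": 0,"y": 0,"z": 40,"twist": 0,"fingers": 50},
    {"x": -30,"y": 50,"z": 0,"twist": 0,"fingers": 50},
    {"x": -30,"y": 50,"z": 0,"twist": 0,"fingers": 50},
    {"x": -30,"y": 50,"z": 0,"twist": 0,"fingers": 50},
    {"x": -30,"y": 50,"z": 0,"twist": 0,"fingers": 50},
    {"x": -30,"y": 50,"z": 0,"twist": 0,"fingers": 50},
    {"x": 0,"y": 0,"z": 0,"twist": 0,"fingers": 50}
  ]
}}

```text
t: 18.62
tcp_pos: [0.4719, -0.0273, 0.0979]
eef_rot: [-2.247, -2.195, -0.0]
force: [1.1, -0.6, 0.3]
gripper_width: 0.539
```

```bash
python3 look.py top 220 100 420 250 t15.png;python3 look.py scene 230 100 430 250 s15.png
```

```text
18.675 [ 0.4734 -0.0287  0.0981] [ 0.4625 -0.5307  0.2942] 50.14584474234221
18.725 [ 0.4741 -0.0296  0.098 ] [ 0.1618 -0.6321  0.8633] 49.75491860503896
```

View pics/t15.png

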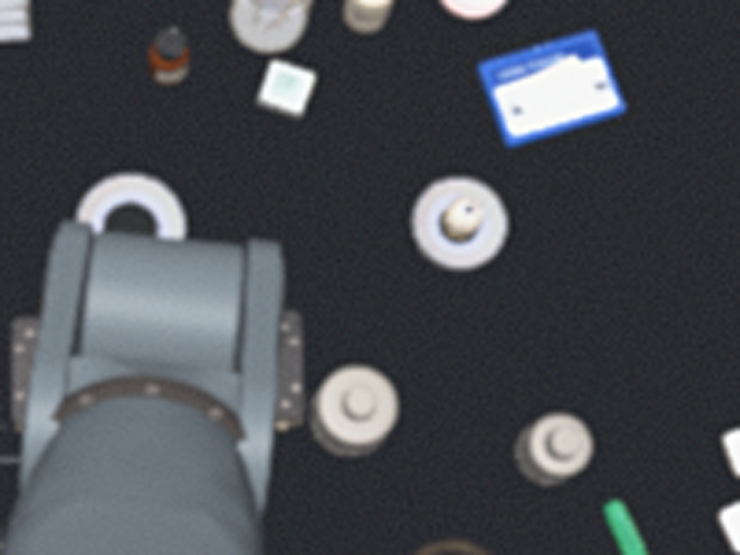

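View pics/s15.png

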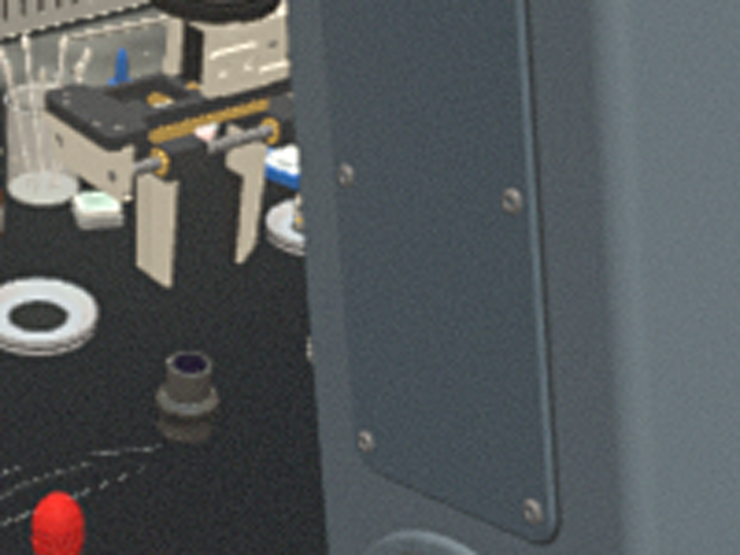

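Call:
{"api": "jog_arm", "payload": {
  "motion": [
    {"x": -1,"y": 0,"z": -25,"twist": 0,"fingers": 62},
    {"x": 0,"y": 0,"z": -25,"twist": 0,"fingers": 62},
    {"x": 0,"y": 0,"z": -25,"twist": 0,"fingers": 62},
    {"x": 0,"y": 0,"z": -25,"twist": 0,"fingers": 62},
    {"x": 0,"y": 0,"z": -13.5,"twist": 0,"fingers": 62},
    {"x": 0,"y": 0,"z": 0,"twist": 0,"fingers": 62},
    {"x": 0,"y": 0,"z": 0,"twist": 0,"fingers": 50},
    {"x": 0,"y": 0,"z": 0,"twist": 0,"fingers": 44}
  ]
}}

```text
t: 19.73
tcp_pos: [0.4731, -0.0297, -0.0156]
eef_rot: [2.25, 2.191, 0.001]
force: [-0.5, 1.6, 1.0]
gripper_width: 0.504
```

Call:
{"api": "jog_arm", "payload": {
  "motion": [
    {"x": 0,"y": 0,"z": 0,"twist": 0,"fingers": 30},
    {"x": 0,"y": 0,"z": 0,"twist": 0,"fingers": 30},
    {"x": 0,"y": 0,"z": 0,"twist": 0,"fingers": 30},
    {"x": 0,"y": 0,"z": 0,"twist": 0,"fingers": 30}
  ]
}}

```text
t: 20.23
tcp_pos: [0.4728, -0.0297, -0.0159]
eef_rot: [2.25, 2.192, 0.001]
force: [-1.6, -0.8, 6.7]
gripper_width: 0.422
```

```bash
python3 look.py scene 230 130 330 220 s16.png
```

```text
20.275 [ 0.4728 -0.0297 -0.0158] [-1.7304 -0.4411  5.9786] 38.86973073273049
```

View pics/s16.png

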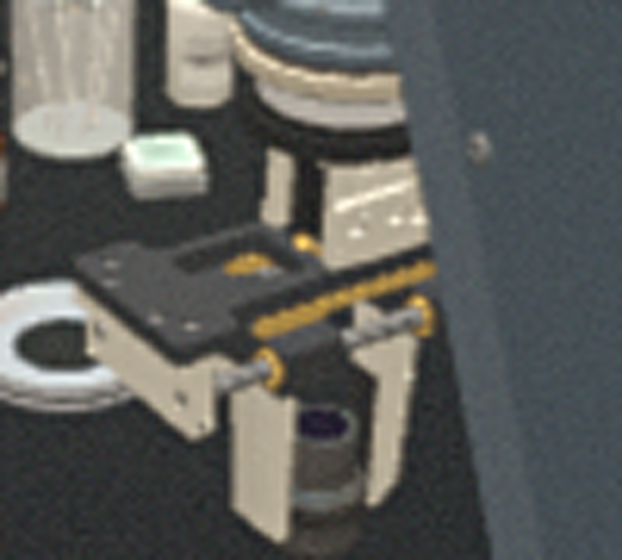

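Call:
{"api": "jog_arm", "payload": {
  "motion": [
    {"x": 0,"y": 0,"z": 5,"twist": 0,"fingers": 30},
    {"x": 0,"y": 0,"z": 20,"twist": 0,"fingers": 30},
    {"x": 0,"y": 0,"z": 30,"twist": 0,"fingers": 30},
    {"x": 0,"y": 0,"z": 30,"twist": 0,"fingers": 30},
    {"x": 0,"y": 0,"z": 0,"twist": 0,"fingers": 30}
  ]
}}

```text
t: 20.9
tcp_pos: [0.4736, -0.0297, 0.0703]
eef_rot: [2.248, 2.19, 0.003]
force: [0.5, -0.0, -0.9]
gripper_width: 0.413
```

```bash
python3 look.py scene 220 100 340 200 s17.png
python3 - <<'E'
from hobj import *
np.set_printoptions(precision=4,suppress=True)
s=snapshot("scene");print(get_state()["tcp_pos"],hfit(s,"eyepiece",.4746,-.03,.083),fit(s,"large_base",.633,-.017))
E
```

```text
20.95 [ 0.4727 -0.0296  0.069 ] [ 0.0508  1.9111 -2.0393] 38.63126844863459
[ 0.4721 -0.0295  0.0682] (array([ 0.4741, -0.0311,  0.0867]), 332) (array([ 0.6332, -0.0172]), np.float64(0.0015797727751179803), 537, np.float64(-0.002798253833535528))
```

View pics/s17.png

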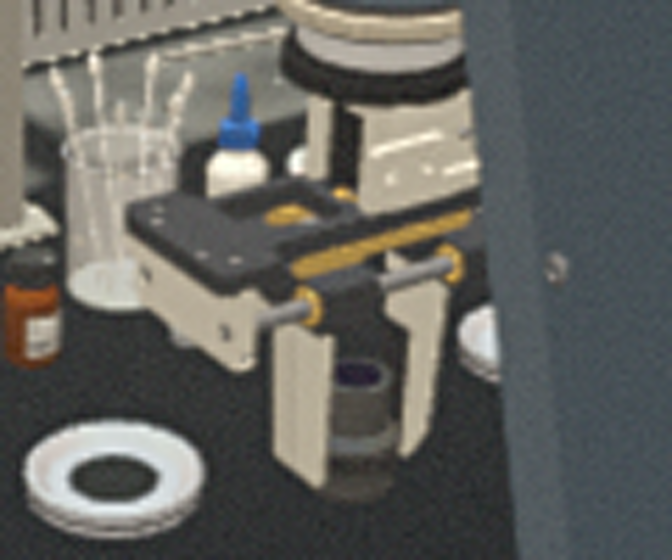

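Call:
{"api": "jog_arm", "payload": {
  "motion": [
    {"x": 32,"y": 2.5,"z": 0,"twist": 0,"fingers": 30},
    {"x": 32,"y": 2.5,"z": 0,"twist": 0,"fingers": 30},
    {"x": 32,"y": 2.5,"z": 0,"twist": 0,"fingers": 30},
    {"x": 32,"y": 2.5,"z": 0,"twist": 0,"fingers": 30},
    {"x": 31,"y": 3,"z": 0,"twist": 0,"fingers": 30},
    {"x": 0,"y": 0,"z": -30,"twist": 0,"fingers": 30},
    {"x": 0,"y": 0,"z": 0,"twist": 0,"fingers": 30},
    {"x": 0,"y": 0,"z": 0,"twist": 0,"fingers": 30}
  ]
}}

```text
t: 22.0
tcp_pos: [0.6312, -0.0166, 0.0386]
eef_rot: [-2.25, -2.192, 0.001]
force: [0.2, -0.0, 0.1]
gripper_width: 0.418
```

```bash
python3 look.py scene 190 100 310 200 s18.png
python3 - <<'E'
from hobj import *
np.set_printoptions(precision=4,suppress=True)
s=snapshot("scene");print(get_state()["tcp_pos"],hfit(s,"eyepiece",.633,-.018,.055))
E
```

```text
22.05 [ 0.6315 -0.0167  0.0391] [-0.1635 -0.4375 -0.8998] 38.50791271881798
[ 0.6317 -0.0167  0.0394] (array([ 0.6333, -0.0184,  0.0568]), 279)
```

View pics/s18.png

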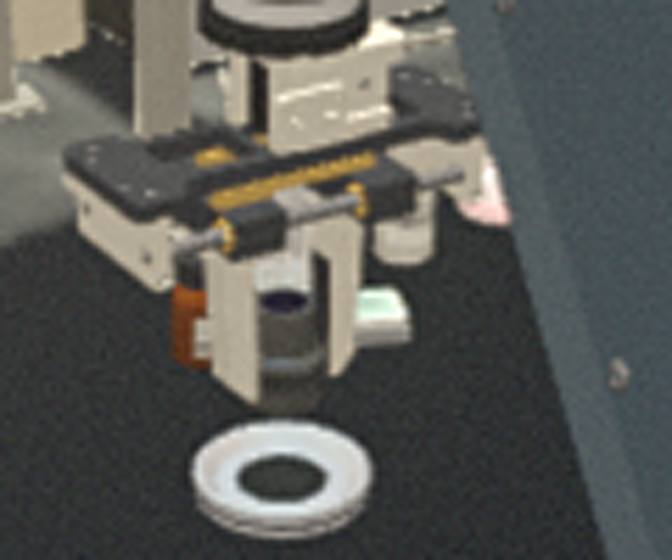

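Call:
{"api": "jog_arm", "payload": {
  "motion": [
    {"x": 0,"y": 0.5,"z": -20,"twist": 0,"fingers": 30},
    {"x": 0,"y": 0,"z": -15,"twist": 0,"fingers": 30},
    {"x": 0,"y": 0,"z": -8,"twist": 0,"fingers": 30},
    {"x": 0,"y": 0,"z": 0,"twist": 0,"fingers": 30},
    {"x": 0,"y": 0,"z": 0,"twist": 0,"fingers": 30}
  ]
}}

```text
t: 22.72
tcp_pos: [0.6318, -0.0161, -0.004]
eef_rot: [2.25, 2.192, 0.001]
force: [0.1, -0.2, -0.8]
gripper_width: 0.413
```

Call:
{"api": "jog_arm", "payload": {
  "motion": [
    {"x": 0,"y": 0,"z": -3,"twist": 0,"fingers": 30},
    {"x": 0,"y": 0,"z": 0,"twist": 0,"fingers": 30}
  ]
}}

```text
t: 22.98
tcp_pos: [0.6314, -0.0161, -0.0074]
eef_rot: [2.25, 2.192, 0.0]
force: [0.3, 0.3, -1.8]
gripper_width: 0.418
```

Call:
{"api": "jog_arm", "payload": {
  "motion": [
    {"x": 0,"y": 0,"z": -2,"twist": 0,"fingers": 30},
    {"x": 0,"y": 0,"z": 0,"twist": 0,"fingers": 30}
  ]
}}

```text
t: 23.22
tcp_pos: [0.6314, -0.0161, -0.0095]
eef_rot: [-2.25, -2.192, 0.0]
force: [-0.5, 0.6, -1.6]
gripper_width: 0.42
```

Call:
{"api": "jog_arm", "payload": {
  "motion": [
    {"x": 0,"y": 0,"z": -2,"twist": 0,"fingers": 30},
    {"x": 0,"y": 0,"z": 0,"twist": 0,"fingers": 30}
  ]
}}

```text
t: 23.48
tcp_pos: [0.6313, -0.0161, -0.0115]
eef_rot: [-2.25, -2.192, 0.0]
force: [-0.8, 0.5, -1.2]
gripper_width: 0.419
```

Call:
{"api": "jog_arm", "payload": {
  "motion": [
    {"x": 0,"y": 0,"z": -2,"twist": 0,"fingers": 30},
    {"x": 0,"y": 0,"z": 0,"twist": 0,"fingers": 30}
  ]
}}

```text
t: 23.72
tcp_pos: [0.6316, -0.0161, -0.0128]
eef_rot: [2.25, 2.192, 0.0]
force: [-2.0, -0.2, 5.7]
gripper_width: 0.417
```

```bash
python3 look.py scene 190 110 310 210 s19.png
```

```text
23.775 [ 0.6316 -0.0161 -0.0128] [-2.2502  0.8786  4.9573] 38.48370581144956
```

View pics/s19.png

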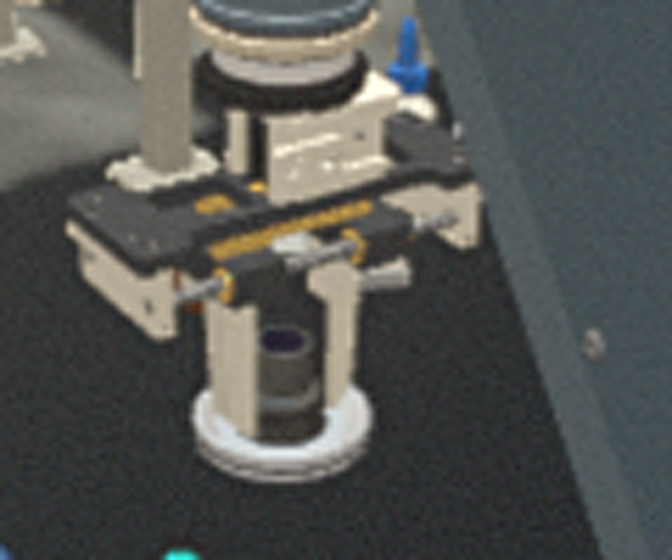

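Floor contact at the predicted height. Release gently and lift, then go toward the wide cover.

Call:
{"api": "jog_arm", "payload": {
  "motion": [
    {"x": 0,"y": 0,"z": 0.5,"twist": 0,"fingers": 42},
    {"x": 0,"y": 0,"z": 0.5,"twist": 0,"fingers": 45},
    {"x": 0,"y": 0,"z": 0,"twist": 0,"fingers": 46},
    {"x": 0,"y": 0,"z": 4,"twist": 0,"fingers": 47},
    {"x": 0,"y": 0,"z": 10,"twist": 0,"fingers": 52},
    {"x": 0,"y": 0,"z": 25,"twist": 0,"fingers": 60},
    {"x": 0,"y": 0,"z": 40,"twist": 0,"fingers": 60},
    {"x": 0,"y": 0,"z": 45,"twist": 0,"fingers": 60}
  ]
}}

```text
t: 24.78
tcp_pos: [0.6312, -0.0161, 0.1133]
eef_rot: [-2.25, -2.192, 0.0]
force: [0.8, -0.7, 0.2]
gripper_width: 0.645
```

Call:
{"api": "jog_arm", "payload": {
  "motion": [
    {"x": -32,"y": -33,"z": 0,"twist": 0,"fingers": 50},
    {"x": -32,"y": -33,"z": 0,"twist": 0,"fingers": 50},
    {"x": -32,"y": -33,"z": 0,"twist": 0,"fingers": 50},
    {"x": -32,"y": -33,"z": 0,"twist": 0,"fingers": 50},
    {"x": -30.5,"y": -33,"z": 0,"twist": 0,"fingers": 50},
    {"x": 0,"y": 0,"z": 0,"twist": 0,"fingers": 46},
    {"x": 0,"y": 0,"z": 0,"twist": 0,"fingers": 46}
  ]
}}

```text
t: 25.65
tcp_pos: [0.4736, -0.181, 0.1122]
eef_rot: [2.25, 2.191, 0.001]
force: [-0.8, -0.1, 0.2]
gripper_width: 0.497
```

```bash
python3 look.py top 200 100 420 265 t20.png; python3 look.py scene 200 100 360 220 s20.png
python3 - <<'E'
from hobj import *
np.set_printoptions(precision=4,suppress=True)
s=snapshot("scene");t=snapshot("top");print(hfit(s,"eyepiece",.633,-.0172,.003),hfit(t,"eyepiece",.630,-.0165,.003,b=-.002),hfit(t,"objective",.621,-.278,.003,b=-.002))
E
```

```text
25.7 [ 0.4737 -0.1806  0.112 ] [0.1937 0.2891 0.8919] 45.97981446958302
25.75 [ 0.4737 -0.1805  0.1119] [ 0.7344 -0.1489 -0.0332] 45.82535998485944
(array([ 0.6334, -0.017 ,  0.0045]), 271) (array([ 0.629 , -0.0152,  0.0046]), 190) (array([ 0.6267, -0.2827,  0.0039]), 38)
```

View pics/t20.png

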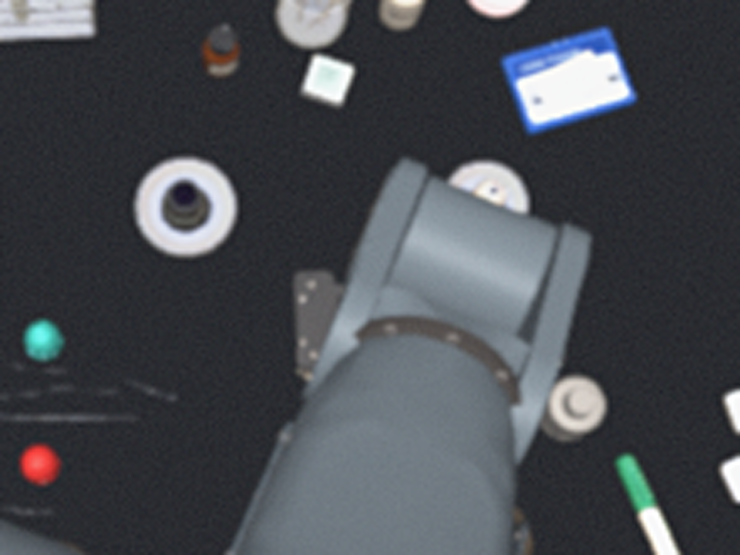

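View pics/s20.png

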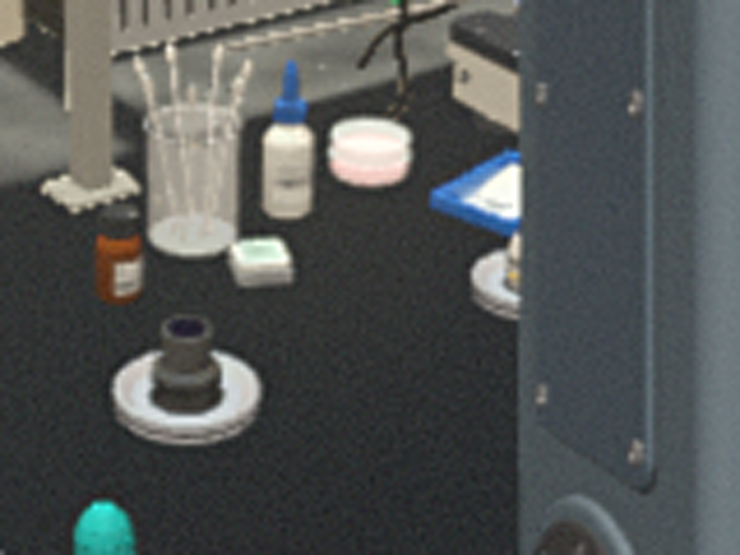

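Call:
{"api": "jog_arm", "payload": {
  "motion": [
    {"x": -0.5,"y": 0,"z": -25,"twist": 0,"fingers": 46},
    {"x": 0,"y": 0,"z": -25,"twist": 0,"fingers": 46},
    {"x": 0,"y": 0,"z": -20,"twist": 0,"fingers": 46},
    {"x": 0,"y": 0,"z": -8,"twist": 0,"fingers": 46},
    {"x": 0,"y": 0,"z": 0,"twist": 0,"fingers": 46}
  ]
}}

```text
t: 26.48
tcp_pos: [0.4726, -0.1808, 0.0335]
eef_rot: [-2.249, -2.192, 0.0]
force: [-0.6, 0.2, 0.0]
gripper_width: 0.494
```

Call:
{"api": "jog_arm", "payload": {
  "motion": [
    {"x": 0,"y": 0,"z": -3,"twist": 0,"fingers": 46},
    {"x": 0,"y": 0,"z": 0,"twist": 0,"fingers": 34},
    {"x": 0,"y": 0,"z": 0,"twist": 0,"fingers": 12},
    {"x": 0,"y": 0,"z": 0,"twist": 0,"fingers": 12},
    {"x": 0,"y": 0,"z": 0,"twist": 0,"fingers": 12},
    {"x": 0,"y": 0,"z": 0,"twist": 0,"fingers": 12}
  ],
  "force": 25
}}

```text
t: 27.22
tcp_pos: [0.4727, -0.1812, 0.0308]
eef_rot: [2.25, 2.192, 0.0]
force: [-0.6, -1.0, 1.7]
gripper_width: 0.249
```

Call:
{"api": "jog_arm", "payload": {
  "motion": [
    {"x": 0,"y": 0,"z": 10,"twist": 0,"fingers": 12},
    {"x": 0,"y": 0,"z": 20,"twist": 0,"fingers": 12},
    {"x": 0,"y": 0,"z": 30,"twist": 0,"fingers": 12},
    {"x": 0,"y": 0,"z": 30,"twist": 0,"fingers": 12},
    {"x": 0,"y": 0,"z": 0,"twist": 0,"fingers": 12}
  ]
}}

```text
t: 27.85
tcp_pos: [0.4735, -0.1815, 0.1227]
eef_rot: [2.248, 2.19, 0.002]
force: [-0.3, 0.5, -1.4]
gripper_width: 0.251
```

Call:
{"api": "jog_arm", "payload": {
  "motion": [
    {"x": 26,"y": 27,"z": 0,"twist": 0,"fingers": 12},
    {"x": 26,"y": 27,"z": 0,"twist": 0,"fingers": 12},
    {"x": 26,"y": 27,"z": 0,"twist": 0,"fingers": 12},
    {"x": 26,"y": 27,"z": 0,"twist": 0,"fingers": 12},
    {"x": 26,"y": 27,"z": 0,"twist": 0,"fingers": 12},
    {"x": 28.5,"y": 29.5,"z": 0,"twist": 0,"fingers": 12},
    {"x": 0,"y": 0,"z": 0,"twist": 0,"fingers": 12},
    {"x": 0,"y": 0,"z": 0,"twist": 0,"fingers": 12}
  ]
}}

```text
t: 28.85
tcp_pos: [0.6301, -0.0168, 0.1195]
eef_rot: [-2.249, -2.191, 0.002]
force: [0.7, -0.4, -0.4]
gripper_width: 0.251
```

```bash
python3 look.py scene 180 80 320 200 s21.png
python3 - <<'E'
from hobj import *
np.set_printoptions(precision=4,suppress=True)
s=snapshot("scene");print(get_state()["tcp_pos"],hfit(s,"wide_cover",.633,-.017,.09))
E
```

```text
28.9 [ 0.6301 -0.0171  0.1198] [-0.722   0.0124 -0.507 ] 23.136656736884074
[ 0.6302 -0.0173  0.1201] (array([ 0.6327, -0.0173,  0.0907]), 603)
```

View pics/s21.png

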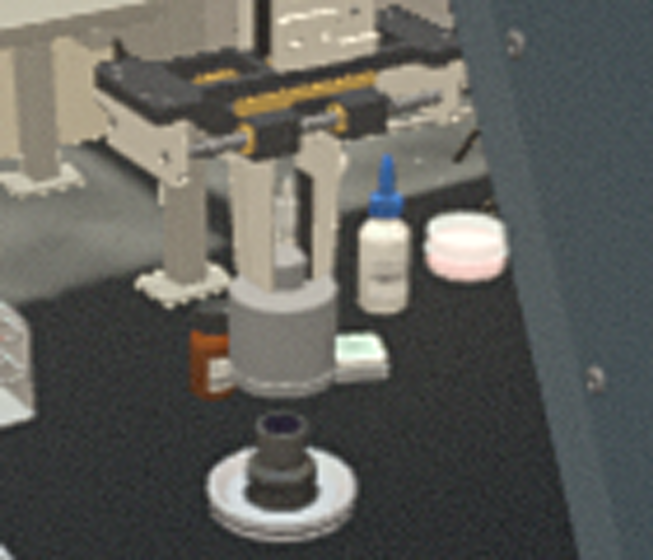

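Call:
{"api": "jog_arm", "payload": {
  "motion": [
    {"x": 0.7,"y": 0,"z": -20,"twist": 0,"fingers": 12},
    {"x": 0,"y": 0,"z": -20,"twist": 0,"fingers": 12},
    {"x": 0,"y": 0,"z": -20,"twist": 0,"fingers": 12},
    {"x": 0,"y": 0,"z": -13,"twist": 0,"fingers": 12},
    {"x": 0,"y": 0,"z": 0,"twist": 0,"fingers": 12},
    {"x": 0,"y": 0,"z": 0,"twist": 0,"fingers": 12}
  ]
}}

```text
t: 29.7
tcp_pos: [0.6321, -0.0166, 0.0481]
eef_rot: [2.25, 2.192, 0.001]
force: [0.7, -0.5, -0.7]
gripper_width: 0.253
```

Call:
{"api": "jog_arm", "payload": {
  "motion": [
    {"x": 0,"y": 0,"z": -4,"twist": 0,"fingers": 12},
    {"x": 0,"y": 0,"z": 0,"twist": 0,"fingers": 12}
  ]
}}

```text
t: 29.95
tcp_pos: [0.6317, -0.0166, 0.0437]
eef_rot: [2.25, 2.192, 0.0]
force: [-0.3, -0.2, -1.4]
gripper_width: 0.249
```

Call:
{"api": "jog_arm", "payload": {
  "motion": [
    {"x": 0,"y": 0,"z": -3,"twist": 0,"fingers": 12},
    {"x": 0,"y": 0,"z": 0,"twist": 0,"fingers": 12}
  ]
}}

```text
t: 30.2
tcp_pos: [0.6315, -0.0166, 0.0404]
eef_rot: [-2.25, -2.192, 0.0]
force: [0.5, -0.5, -1.7]
gripper_width: 0.249
```

Call:
{"api": "jog_arm", "payload": {
  "motion": [
    {"x": 0,"y": 0,"z": -2,"twist": 0,"fingers": 12},
    {"x": 0,"y": 0,"z": 0,"twist": 0,"fingers": 12}
  ]
}}

```text
t: 30.45
tcp_pos: [0.6319, -0.0167, 0.0388]
eef_rot: [2.25, 2.192, 0.0]
force: [-0.4, -0.3, 1.5]
gripper_width: 0.25
```

Call:
{"api": "jog_arm", "payload": {
  "motion": [
    {"x": 0,"y": 0,"z": -0.7,"twist": 0,"fingers": 12},
    {"x": 0,"y": 0,"z": 0,"twist": 0,"fingers": 12},
    {"x": 0,"y": 0,"z": 0.5,"twist": 0,"fingers": 28},
    {"x": 0,"y": 0,"z": 0,"twist": 0,"fingers": 40},
    {"x": 0,"y": 0,"z": 0,"twist": 0,"fingers": 46},
    {"x": 0,"y": 0,"z": 15,"twist": 0,"fingers": 46},
    {"x": 0,"y": 0,"z": 30,"twist": 0,"fingers": 46},
    {"x": 0,"y": 0,"z": 40,"twist": 0,"fingers": 46}
  ]
}}

```text
t: 31.45
tcp_pos: [0.6313, -0.0166, 0.1247]
eef_rot: [-2.25, -2.192, 0.001]
force: [0.5, -0.2, 0.1]
gripper_width: 0.493
```

```bash
python3 look.py scene 180 80 320 200 s22.png
python3 - <<'E'
from hobj import *
np.set_printoptions(precision=4,suppress=True)
s=snapshot("scene");print(get_state()["tcp_pos"],hfit(s,"wide_cover",.633,-.017,.008))
E
```

```text
31.5 [ 0.6341 -0.0168  0.1309] [2.6602 0.4333 5.3944] 46.1314748336939
[ 0.6341 -0.0168  0.1289] (array([ 0.6344, -0.0168,  0.0096]), 597)
```

View pics/s22.png

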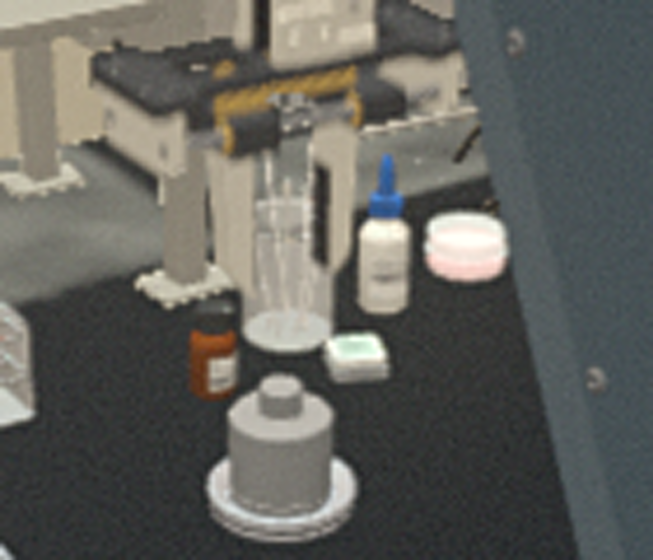

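Call:
{"api": "jog_arm", "payload": {
  "motion": [
    {"x": -24,"y": -39.5,"z": 0,"twist": 0,"fingers": 46},
    {"x": -24,"y": -39.5,"z": 0,"twist": 0,"fingers": 46},
    {"x": -24,"y": -39.5,"z": 0,"twist": 0,"fingers": 46},
    {"x": -24,"y": -39.5,"z": 0,"twist": 0,"fingers": 46},
    {"x": -24,"y": -39.5,"z": 0,"twist": 0,"fingers": 46},
    {"x": -24,"y": -39.5,"z": 0,"twist": 0,"fingers": 46},
    {"x": -24,"y": -39.5,"z": 0,"twist": 0,"fingers": 46},
    {"x": -26,"y": -39.5,"z": 0,"twist": 0,"fingers": 46}
  ]
}}

```text
t: 32.55
tcp_pos: [0.4368, -0.3338, 0.1237]
eef_rot: [2.25, 2.192, 0.0]
force: [0.2, -0.9, 0.1]
gripper_width: 0.495
```

Call:
{"api": "jog_arm", "payload": {
  "motion": [
    {"x": 0,"y": 0,"z": 0,"twist": 0,"fingers": 46},
    {"x": 0,"y": 0,"z": 0,"twist": 0,"fingers": 46}
  ]
}}

```text
t: 32.8
tcp_pos: [0.4378, -0.3322, 0.1235]
eef_rot: [-2.251, -2.192, -0.0]
force: [0.1, -0.5, -0.9]
gripper_width: 0.493
```

```bash
python3 look.py top 220 100 440 265 t23.png
python3 - <<'E'
from hobj import *
np.set_printoptions(precision=4,suppress=True)
s=snapshot("top");print(get_state()["tcp_pos"],hfit(s,"wide_cover",.630,-.0166,.008,b=-.002),hfit(s,"objective",.622,-.278,.003,b=-.002))
E
```

```text
32.85 [ 0.438  -0.3319  0.1235] [0.0144 0.315  1.052 ] 46.41286166490351
[ 0.4382 -0.3318  0.1235] (array([ 0.6302, -0.0163,  0.0094]), 445) (array([ 0.621 , -0.2791,  0.0043]), 110)
```

View pics/t23.png

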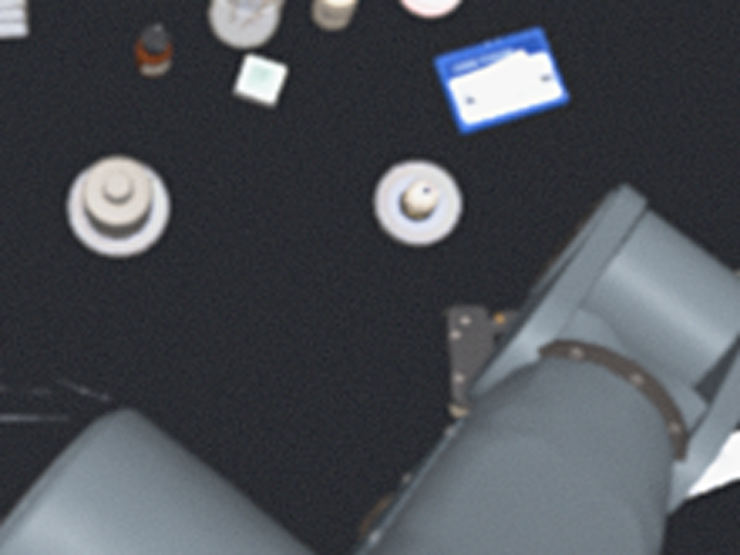

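Call:
{"api": "jog_arm", "payload": {
  "motion": [
    {"x": -1.3,"y": -0.8,"z": -25,"twist": 0,"fingers": 46},
    {"x": 0,"y": 0,"z": -25,"twist": 0,"fingers": 46},
    {"x": 0,"y": 0,"z": -25,"twist": 0,"fingers": 46},
    {"x": 0,"y": 0,"z": -17,"twist": 0,"fingers": 46},
    {"x": 0,"y": 0,"z": -5,"twist": 0,"fingers": 46},
    {"x": 0,"y": 0,"z": -3,"twist": 0,"fingers": 46},
    {"x": 0,"y": 0,"z": 0,"twist": 0,"fingers": 46}
  ]
}}

```text
t: 33.78
tcp_pos: [0.4367, -0.3336, 0.0239]
eef_rot: [2.25, 2.192, 0.0]
force: [0.1, -0.1, -0.4]
gripper_width: 0.497
```

Call:
{"api": "jog_arm", "payload": {
  "motion": [
    {"x": 0,"y": 0,"z": 0,"twist": 0,"fingers": 34},
    {"x": 0,"y": 0,"z": 0,"twist": 0,"fingers": 12},
    {"x": 0,"y": 0,"z": 0,"twist": 0,"fingers": 12},
    {"x": 0,"y": 0,"z": 0,"twist": 0,"fingers": 12},
    {"x": 0,"y": 0,"z": 0,"twist": 0,"fingers": 12}
  ],
  "force": 25
}}

```text
t: 34.4
tcp_pos: [0.4364, -0.3335, 0.0236]
eef_rot: [2.25, 2.192, -0.0]
force: [-0.2, -0.1, 4.0]
gripper_width: 0.25
```

Call:
{"api": "jog_arm", "payload": {
  "motion": [
    {"x": 0,"y": 0,"z": 10,"twist": 0,"fingers": 12},
    {"x": 0,"y": 0,"z": 20,"twist": 0,"fingers": 12},
    {"x": 0,"y": 0,"z": 30,"twist": 0,"fingers": 12},
    {"x": 0,"y": 0,"z": 20,"twist": 0,"fingers": 12},
    {"x": 0,"y": 0,"z": 0,"twist": 0,"fingers": 12}
  ]
}}

```text
t: 35.02
tcp_pos: [0.437, -0.3339, 0.105]
eef_rot: [2.248, 2.19, 0.0]
force: [0.7, -0.6, -0.2]
gripper_width: 0.249
```

Call:
{"api": "jog_arm", "payload": {
  "motion": [
    {"x": 31,"y": 9,"z": 0,"twist": 0,"fingers": 12},
    {"x": 31,"y": 9,"z": 0,"twist": 0,"fingers": 12},
    {"x": 31,"y": 9,"z": 0,"twist": 0,"fingers": 12},
    {"x": 31,"y": 9,"z": 0,"twist": 0,"fingers": 12},
    {"x": 31,"y": 9,"z": 0,"twist": 0,"fingers": 12},
    {"x": 31.5,"y": 9,"z": 0,"twist": 0,"fingers": 12},
    {"x": 0,"y": 0,"z": 0,"twist": 0,"fingers": 12},
    {"x": 0,"y": 0,"z": 0,"twist": 0,"fingers": 12}
  ]
}}

```text
t: 36.02
tcp_pos: [0.6219, -0.2793, 0.1024]
eef_rot: [-2.249, -2.191, 0.001]
force: [-0.1, 0.4, -0.7]
gripper_width: 0.253
```

```bash
python3 look.py top 220 100 440 265 t24.png;python3 look.py scene 256 60 456 220 s24.png
```

```text
36.075 [ 0.6218 -0.2796  0.1028] [ 1.3786 -0.1592 -0.2321] 23.219707665162346
36.125 [ 0.6219 -0.2797  0.1031] [ 0.532  -0.4681 -0.817 ] 23.50349977933722
```

View pics/t24.png

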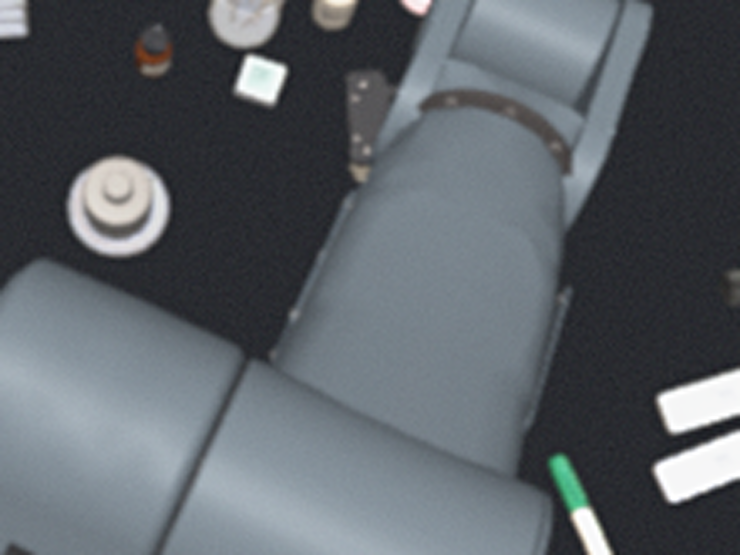

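Call:
{"api": "jog_arm", "payload": {
  "motion": [
    {"x": 0.5,"y": 0.5,"z": -15,"twist": 0,"fingers": 12},
    {"x": 0,"y": 0,"z": -15,"twist": 0,"fingers": 12},
    {"x": 0,"y": 0,"z": -5,"twist": 0,"fingers": 12},
    {"x": 0,"y": 0,"z": 0,"twist": 0,"fingers": 12}
  ]
}}

```text
t: 36.62
tcp_pos: [0.6231, -0.2788, 0.0678]
eef_rot: [-2.25, -2.191, 0.001]
force: [0.5, 0.3, -1.0]
gripper_width: 0.253
```

Call:
{"api": "jog_arm", "payload": {
  "motion": [
    {"x": 0,"y": 0,"z": -8,"twist": 0,"fingers": 12},
    {"x": 0,"y": 0,"z": -8,"twist": 0,"fingers": 12},
    {"x": 0,"y": 0,"z": -8,"twist": 0,"fingers": 12},
    {"x": 0,"y": 0,"z": 0,"twist": 0,"fingers": 12}
  ]
}}

```text
t: 37.12
tcp_pos: [0.6229, -0.2787, 0.0435]
eef_rot: [-2.249, -2.191, 0.001]
force: [-0.6, -0.6, -0.1]
gripper_width: 0.252
```

Call:
{"api": "jog_arm", "payload": {
  "motion": [
    {"x": 0,"y": 0,"z": -4,"twist": 0,"fingers": 12},
    {"x": 0,"y": 0,"z": -3,"twist": 0,"fingers": 12},
    {"x": 0,"y": 0,"z": 0,"twist": 0,"fingers": 12}
  ]
}}

```text
t: 37.5
tcp_pos: [0.6233, -0.2788, 0.0372]
eef_rot: [-2.25, -2.192, 0.0]
force: [-0.3, 0.4, -1.0]
gripper_width: 0.25
```

Call:
{"api": "jog_arm", "payload": {
  "motion": [
    {"x": 0,"y": 0,"z": -3,"twist": 0,"fingers": 12},
    {"x": 0,"y": 0,"z": 0,"twist": 0,"fingers": 12}
  ]
}}

```text
t: 37.75
tcp_pos: [0.6232, -0.2788, 0.0342]
eef_rot: [-2.25, -2.192, 0.0]
force: [-0.2, 0.4, -0.4]
gripper_width: 0.253
```

Call:
{"api": "jog_arm", "payload": {
  "motion": [
    {"x": 0,"y": 0,"z": -2,"twist": 0,"fingers": 12},
    {"x": 0,"y": 0,"z": -1.5,"twist": 0,"fingers": 12},
    {"x": 0,"y": 0,"z": 0,"twist": 0,"fingers": 12}
  ]
}}

```text
t: 38.12
tcp_pos: [0.6236, -0.279, 0.0317]
eef_rot: [2.25, 2.192, 0.0]
force: [-2.4, 0.9, 5.6]
gripper_width: 0.255
```

Contact at the expected seat height (0.0316). Release, lift, and move away to look.

Call:
{"api": "jog_arm", "payload": {
  "motion": [
    {"x": 0,"y": 0,"z": 1,"twist": 0,"fingers": 28},
    {"x": 0,"y": 0,"z": 0,"twist": 0,"fingers": 40},
    {"x": 0,"y": 0,"z": 0,"twist": 0,"fingers": 46},
    {"x": 0,"y": 0,"z": 15,"twist": 0,"fingers": 46},
    {"x": 0,"y": 0,"z": 30,"twist": 0,"fingers": 46},
    {"x": 0,"y": 0,"z": 40,"twist": 0,"fingers": 46},
    {"x": 0,"y": 0,"z": 40,"twist": 0,"fingers": 46}
  ]
}}

```text
t: 39.0
tcp_pos: [0.6234, -0.2789, 0.1593]
eef_rot: [2.25, 2.192, 0.0]
force: [-0.2, -0.6, -0.4]
gripper_width: 0.493
```

Call:
{"api": "jog_arm", "payload": {
  "motion": [
    {"x": -30,"y": 50,"z": 0,"twist": 0,"fingers": 46},
    {"x": -30,"y": 50,"z": 0,"twist": 0,"fingers": 46},
    {"x": -30,"y": 50,"z": 0,"twist": 0,"fingers": 46},
    {"x": -30,"y": 50,"z": 0,"twist": 0,"fingers": 46},
    {"x": -30,"y": 50,"z": 0,"twist": 0,"fingers": 46},
    {"x": -20,"y": 50,"z": 0,"twist": 0,"fingers": 46},
    {"x": 0,"y": 50,"z": 0,"twist": 0,"fingers": 46},
    {"x": 0,"y": 50,"z": 0,"twist": 0,"fingers": 46}
  ]
}}

```text
t: 40.0
tcp_pos: [0.4534, 0.1228, 0.1583]
eef_rot: [2.25, 2.191, 0.003]
force: [0.5, -0.8, -0.7]
gripper_width: 0.496
```

Call:
{"api": "jog_arm", "payload": {
  "motion": [
    {"x": 0,"y": 50,"z": 0,"twist": 0,"fingers": 46},
    {"x": 0,"y": 50,"z": 0,"twist": 0,"fingers": 46},
    {"x": 0,"y": 50,"z": 0,"twist": 0,"fingers": 46},
    {"x": 0,"y": 50,"z": 0,"twist": 0,"fingers": 46},
    {"x": 0,"y": 0,"z": 0,"twist": 0,"fingers": 46},
    {"x": 0,"y": 0,"z": 0,"twist": 0,"fingers": 46},
    {"x": 0,"y": 0,"z": 0,"twist": 0,"fingers": 46}
  ]
}}

```text
t: 40.88
tcp_pos: [0.4536, 0.3201, 0.1574]
eef_rot: [2.251, 2.191, 0.0]
force: [0.1, 0.3, 0.9]
gripper_width: 0.494
```

```bash
python3 look.py top 130 100 400 290 t25.png;python3 look.py scene 100 60 400 285 s25.png;python3 - <<'E'
from hobj import *
np.set_printoptions(precision=4,suppress=True)
for n,b,o in(("top",-.002,0),("scene",-.0028,.0035)):
    s=snapshot(n)
    print(n,hfit(s,"wide_cover",.6302+o,-.0166,.008,b=b),hfit(s,"narrow_cover",.6208+o,-.2785,.008,b=b))
    print(fit(s,"large_base",.6302+o,-.0166,zhi=.02)[0],fit(s,"small_base",.6208+o,-.2785,zhi=.02)[0])
    x=fitbox(s,.600+o,.184,1.53)[0]; print("box",x)
    for k in(1,-1): print(fit(s,"cube",x[0]-k*.027*np.sin(x[2]),x[1]+k*.027*np.cos(x[2]),x[2],dz=.005,zlo=.026,R=.027)[0])
E
```

```text
40.925 [0.4536 0.3202 0.1573] [-0.0072 -0.5216 -0.2973] 46.03434781102759
40.975 [0.4536 0.3203 0.1572] [-0.3581 -0.4129  0.2005] 46.30970611748849
top (array([ 0.6303, -0.0163,  0.0094]), 432) (array([ 0.6217, -0.2778,  0.0093]), 297)
[ 0.6316 -0.0168] [ 0.621  -0.2787]
box [0.6005 0.1846 1.52  ]
[0.5755 0.1859 1.5417]
[0.6274 0.1863 1.5656]
scene (array([ 0.6346, -0.0168,  0.0096]), 597) (array([ 0.6257, -0.2787,  0.0095]), 334)
[ 0.635  -0.0178] [ 0.6247 -0.2801]
box [0.6046 0.1839 1.5212]
[0.5787 0.1837 1.5486]
[0.6316 0.183  1.5485]
```

View pics/t25.png

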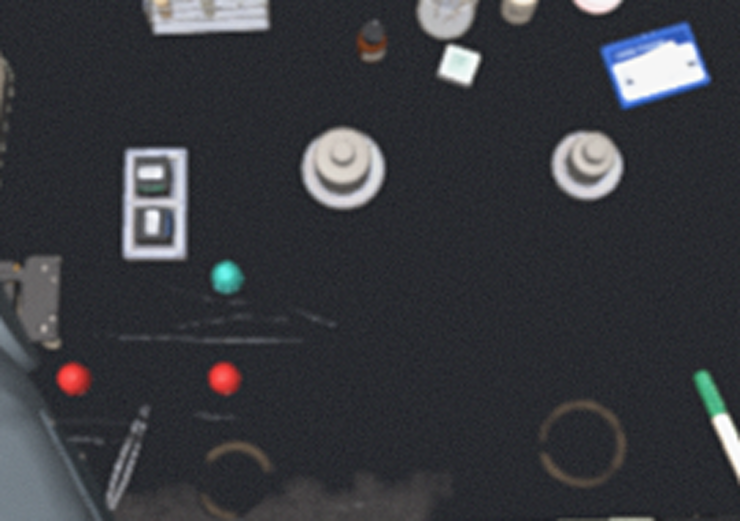

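View pics/s25.png

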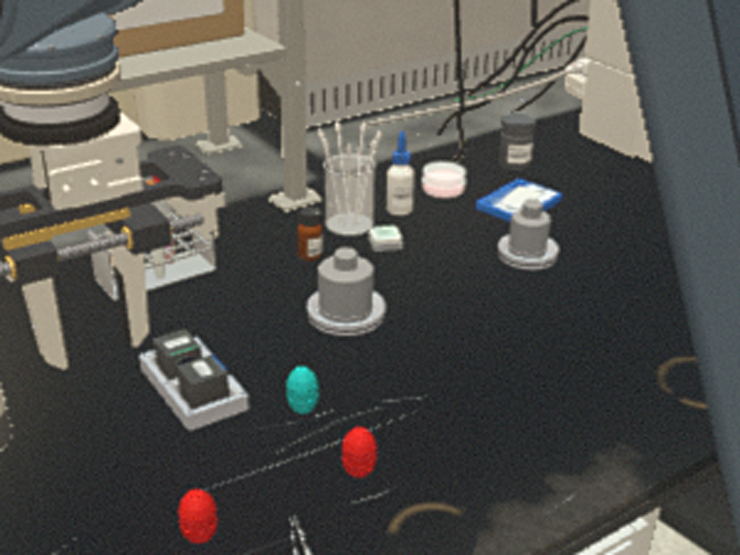

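```bash
python3 -c "
from rig import *
print(sign_off())"
```

```text
the job is handed in; nothing more can be done
None
```

I put all five parts in place and handed the job in at about t = 41 s of the 136 s allowed. `sign_off` reports no verdict, so success rests on my own last checks:

| Check | Result | Limit |
|---|---|---|
| Eyepiece in the large base | within 1 mm of axis, underside about 4.5 mm (seen before it was covered) | 8 mm, 6 mm |
| Objective in the small base | within 1 mm of axis, underside about 4.3 mm (seen before it was covered) | 8 mm, 6 mm |
| Wide cover | about 1 mm off axis, rim about 9.5 mm | 8 mm, 11.5 mm |
| Narrow cover | about 1–2 mm off axis, rim about 9.5 mm | 8 mm, 11.5 mm |
| Filter cube | within about 2 mm of the pocket centre, top level with the stored cube | 9 mm |
| Stored cube | still in its own pocket | — |

- **Cover heights:** the camera fit gives about 9.5 mm for both rims, against a true step height of 8 mm. Both covers made contact at the arm height expected for 8 mm, so I take the extra 1.5 mm as camera error.
- **Fingertips higher than reported:** the pictures put the fingertips about 27 mm above the reported TCP. The first grasp of the filter cube therefore closed on nothing above it. I corrected for this on every later move.
- **Camera disagreement:** the two cameras differ by about 4 mm in x. I used their mean and the differences between objects seen by the same camera.
- **Unseen steps:** the arm hid the small base from both cameras while I placed the objective and its cover. I placed those by coordinates and contact force, and looked afterwards.

The red and turquoise look-alikes were left alone.

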